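# Load the bottle caddy and hang it on the balanced arm

### The job

Stand the loose round bottle upright in the empty pocket of the two-pocket caddy where the caddy stands, then lift the caddy by the grip block on top and hang it by its eye on the hook of the spring-balanced arm. Lower it gently, keep hold until the arm has sunk and come to rest carrying the weight, and only then let go, so that the caddy hangs still and level with both bottles in it. Leave everything else on the bench where it is.

Things in the scene. Friction and masses are not known exactly. Their poses are not given: they have to be found in the camera images.
- caddy: Loose aluminium bottle caddy, 182 mm long (its y), 58 mm wide (x), 165 mm high, about 0.35 kg, standing on the bench mat (mat top 4 mm above the work surface) at any yaw. Origin: centre of its underside, z up. Pockets centred 62 mm to +y (holds the twin bottle) and -y (empty); walls 3 mm thick, up to 44 mm; floor 4 mm. Same either way round for hanging.
- caddy_grip (a point): Centre of the caddy's black grip block, 147.5 mm above its underside; the block is 30 mm along the caddy's x, 26 mm along its y and 35 mm high (130 to 165 mm). Axes as the caddy's.
- caddy_bar (a point): Middle of the caddy's crossbar: round steel, 10 mm diameter, along the caddy's y, its axis 110 mm above the underside, on two uprights between the pockets (8 mm in y, 12 mm in x, 46 mm clear between them). This is the eye, open to the caddy's +x and -x, clear from the 44 mm wall tops to 105 mm. A 14 mm neck joins bar and grip block. Axes as the caddy's.
- empty_pocket (a point): Centre of the floor (its top, 4 mm above the caddy's underside) of the caddy's empty pocket, 62 mm along the caddy's -y. Square, open above, 52 mm by 52 mm inside, 40 mm deep. Axes as the caddy's.
- bottle_mid (a point): Middle (55 mm up) of the loose round bottle to be loaded: white plastic, 44 mm diameter up to 70 mm, shoulder above, black cylindrical cap 34 mm in diameter from 80 to 110 mm (grip it there), 110 mm high in all, about 0.18 kg. Stands on the mat.
- twin_mid (a point): Middle (55 mm up) of the same kind of bottle that already stands in the caddy's other pocket and stays there.
- hook_seat (a point): Where the crossbar's axis lies when seated in the V trough, open upwards, of the arm's hook; about 280 mm up unloaded. x: level, from hook to column; y: level, along the trough; z up; stays level as the arm sinks. Hook 22 mm wide; lips 21 mm before and behind, tops 11.5 mm above the point; underside 21.5 mm below; free end 27 mm to -x. Head block 78 mm to +x, 45 mm above.
- hook: The steel hook with its black head block, end of the arm; origin 90 mm to +x of hook_seat and 6.5 mm below it. Two level-keeping links (200 mm long, one 40 mm above the other) lead to the fixed column (top 300 mm up); the arm also swings about the column, held by about 1.2 N of friction. Damped spring: the hook sinks 8 mm per newton; the loaded caddy weighs 6 to 8.4 N. It must never move faster than 120 mm/s.
- square_bottle_mid (a point): All seven bystanders are to be left alone. Square white bottle 52 x 52 mm, 129 mm high with its black cap; the point is its middle, 65 mm up.
- jar_mid (a point): Bystander: amber jar with a black lid, 66 mm diameter, 73 mm high; the point is its middle.
- spool_mid (a point): Bystander: spool of solder wire standing on its flange, 66 mm diameter, 45 mm high; the point is its middle.
- meter_mid (a point): Bystander: orange multimeter lying on its back, 185 x 90 x 45 mm (long side along its x); the point is about its middle.
- board_vice_mid (a point): Bystander: low steel vice plate with a circuit board in it, 130 x 90 x 22 mm (long side along its x); the point is its middle.
- mouse_mid (a point): Bystander: black computer mouse, 100 x 58 x 31 mm (long side along its x); the point is its middle.
- screwdriver_grip (a point): Bystander: screwdriver lying on the mat, 170 mm long along its x, under 35 mm high; the point is in its handle.
Not all that is in view belongs to the job. Several things have the shape of the caddy; the one meant has the colours described above.

How it is judged (in metres and radians):
On the way, in this order (a step that is already met when the one before it is completed fails the run):
1. the loose bottle stands in the empty pocket, let go, the caddy still standing on the mat (y of bottle_mid in the frame of caddy between -0.076 and -0.048 m and x of bottle_mid in the frame of caddy between -0.014 and 0.014 m and z of bottle_mid in the frame of caddy between 0.053 and 0.065 m and contact force between the fingers and anything else below 0.1 N and height (world z) of caddy_bar below 0.119 m and angle between caddy's own z axis and vertical below 0.05 rad and linear speed of bottle below 0.03 m/s), for 0.2 s.
2. the caddy's crossbar lies in the hook, the arm has sunk and is at rest carrying more than 4.2 N of it, the gripper still holding the caddy (x of caddy_bar in the frame of hook_seat between -0.008 and 0.008 m and y of caddy_bar in the frame of hook_seat between -0.01 and 0.01 m and z of caddy_bar in the frame of hook_seat between -0.006 and 0.006 m and contact force between caddy and hook above 4.2 N and contact force between the fingers and caddy above 0.5 N and linear speed of hook below 0.012 m/s), for 0.3 s.
At the end, for the whole second after the job is handed in: The caddy hangs free with its crossbar in the hook's trough (within 8 mm along the arm, 10 mm across, 6 mm in height of the seat), within 0.12 rad of upright, both bottles standing in their pockets (within 14 mm of the pocket's centre, 6 mm in height), released, caddy and arm at rest (x of caddy_bar in the frame of hook_seat between -0.008 and 0.008 m and y of caddy_bar in the frame of hook_seat between -0.01 and 0.01 m and z of caddy_bar in the frame of hook_seat between -0.006 and 0.006 m and y of bottle_mid in the frame of caddy between -0.076 and -0.048 m and x of bottle_mid in the frame of caddy between -0.014 and 0.014 m and z of bottle_mid in the frame of caddy between 0.053 and 0.065 m and y of twin_mid in the frame of caddy between 0.048 and 0.076 m and x of twin_mid in the frame of caddy between -0.014 and 0.014 m and z of twin_mid in the frame of caddy between 0.053 and 0.065 m and angle between caddy's own z axis and vertical below 0.12 rad and linear speed of caddy below 0.03 m/s and linear speed of hook below 0.012 m/s and contact force between the fingers and anything else below 0.1 N and height (world z) of caddy_bar above 0.17 m); the robot touches nothing.
It fails at once if the hook drops, springs up or is knocked (faster than 120 mm/s) (linear speed of hook above 0.12 m/s).
It fails at once if a bystander is disturbed: moved by more than 30 mm (distance of any of square_bottle_mid, jar_mid, spool_mid, meter_mid, board_vice_mid, mouse_mid, screwdriver_grip from where it was at the start of the episode above 0.03 m).
It also fails if it takes over 72 s, if anything falls off the work surface, if the arm or the gripper's body presses on something with over 40 N, if the wrist force passes 120 N, or if a joint passes its speed limit or range.

### The arm

A 6-joint arm with a two-finger parallel gripper is mounted at the origin on the work surface. World frame = base frame: x ahead of the robot, y to its left, z up, the work surface at z = 0. Lengths are in mm, angles in rad, forces in N, time in s.
With the tool pointing down it reaches from about 400 to 925 mm from the base axis. Payload 12.5 kg.
Tool frame: the origin (TCP) lies at the very end of the fingers, on their centre line; the grasp point (between the pads) lies 19 mm behind it; z points along the fingers, y is the line along which they close (so a half turn about z gives the same grasp; the last joint's range is limited). The gripper opens to 95 mm and grips with 3 to 60 N. Pads are 20 mm wide; open, the fingers measure 119 mm over their backs; the gripper's body (75 mm by 180 mm) begins 59 mm behind the grasp point.
Start: joints at [-1.415, 0.491, 1.559, -0, 1.092, -0.106], TCP at [161.785, -603.716, 214.661] pointing down, gripper open.
Joint ranges: [-3.1, 3.1], [-0.84, 2.19], [0.05, 2.79], [-1.13, 4.28], [0.06, 2.93], [-2.69, 2.69]. Speed limits (rad/s): [2.22, 2.22, 2.79, 3.14, 3.14, 3.14].

### API

Orientations are given as [roll, pitch, yaw] about the fixed x, y, z axes, in that order (R = Rz(yaw) Ry(pitch) Rx(roll)).
In Python, from cell import * gives the robot as it stands.
- The arm moves only by the tool step_arm, never from a script. Its argument "plan" is a list of rows, each an object of numbers: "x", "y", "z": the shift along the tool's x, y, z in units of 25 mm (1.0 is 25 mm); "rx", "ry", "rz": the turn, a rotation vector about the tool's x, y, z in units of 0.1 rad (1.0 is 0.1 rad). In form: [{"x": .., "y": .., "z": .., "rx": .., "ry": .., "rz": ..}, ...]. A call has exactly 10 rows; each row shifts and turns the commanded pose from where the row before left it, along the tool's axes as they then stand; what a row does not reach is not made up. A row lasts 1/12 s, in which the tool goes at most 41.7 mm and 7.16 degrees, less where a joint would pass 70% of its speed; a pose out of reach is approached as far as the arm can. A call with a number of a shift or a turn outside -1 to 1 is refused whole. A call with a gripper value outside its range is refused whole. "jaw" is the closure, from -1 (fully open) to 1 (shut), so that 0 is half open, set as the call begins (left out, the last holds). The fingers move at their own pace and stop on an object; the grip force is fixed at half the most. Time passes only in rows, so rows that do not move let the fingers close, or fill a call up. It gives the time, the measured TCP pose, the force, the opening and the grip force at its end, in the units of the state.
- state(): the state, without advancing time (a new reading comes with each control period).
- read_camera(name): name is "scene" or "top"; returns a dict with "image" (384x512x3 uint8, red, green, blue), "depth" (384x512 float32, mm along the optical axis (not along the pixel's ray), 0 where there is no reading), "vfov" (degrees; the focal length in pixels is half the picture's height over the tangent of half this angle, whatever the lens; pixels are square), "cx", "cy" (the principal point, pixels), "R" (3x3) and "t" (3): a world point X has camera coordinates R X + t. Camera axes: x right, y down, z forward; pixel columns grow to the right and rows downward; lengths in mm; the calibration is good to about 2 mm. A picture is of the moment at which its call begins.
- job_done(): hands the job in; it is judged then, once.
The state is a dict: "t": time; "joints": joint angles; "qvel": joint speeds; "tau": joint torques, N m; "eef_pos": TCP position; "tcp_rot": TCP orientation; "ft_force": force on the tool from outside, world axes, zero at the start; "moment": the same for the moment, N m; "opening": opening from 0.0 (shut) to 1.0 (fully open); "grip_force": force on a finger pad.
Only numpy, scipy, OpenCV 4.12 (cv2) and the standard library are available. Lean on these libraries where they do the work, as an engineer would, in place of code of your own. Each camera call takes 0.05 s, during which the arm holds its last target. There are 200 camera calls.

## Working session

There is one attempt and no reset: what is moved stays moved. The work goes in short steps, Python scripts to look and compute and a tool call to move; the robot and the scene stay as the last step left them, time stands still between calls to the robot, and variables do not carry over. Pictures are saved under pics/ and viewed, at most 10 in all, crops included, and the job is handed in when it is done.

Besides the shell and the picture viewer there is one more tool, called after ">>>" as name(argument=value, ...), one argument or row to a line, values as JSON. step_arm: Moves the arm, as the interface text tells. Shifts and turns lie within -1 to 1; 1 stands for 25 mm of shift or 0.1 rad of turn. Its arguments: {"type":"object","properties":{"plan":{"type":"array","items":{"type":"object","properties":{"x":{"type":"number"},"y":{"type":"number"},"z":{"type":"number"},"rx":{"type":"number"},"ry":{"type":"number"},"rz":{"type":"number"}}}},"jaw":{"type":"number"}},"required":["plan"]}

```bash
mkdir -p pics; cat > h.py <<'E'
from cell import *
import numpy as np, cv2
def cam(n,save=None):
    c=read_camera(n)
    if save: cv2.imwrite('pics/'+save,c['image'][:,:,::-1])
    return c
def pts(c):
    d=c['depth']; H,W=d.shape; f=H/2/np.tan(np.radians(c['vfov'])/2)
    v,u=np.mgrid[:H,:W]
    P=np.stack([(u-c['cx'])/f*d,(v-c['cy'])/f*d,d],-1)
    X=(P-np.array(c['t']))@np.array(c['R']); X[d==0]=np.nan
    return X
E
python3 - <<'E'
from h import *
for n in ('top','scene'):
    c=cam(n,n+'0.png'); np.savez(n+'0.npz',image=c['image'],X=pts(c)); print(n,c['vfov'],-np.array(c['R']).T@c['t'])
print(state())
E
```

```text
top 51.10953137315189 [ 200.91206008  -82.52791677 1532.12891368]
scene 49.54950006540251 [1240.46974134   15.09321451 1063.96585405]
{'t': 0.1, 'joints': array([-1.41458176e+00,  4.91489324e-01,  1.55937113e+00,  5.42638793e-06,
        1.09169053e+00, -1.05576834e-01]), 'qvel': array([ 1.20728184e-05, -1.14671965e-03, -1.09961315e-03, -1.73479760e-03,
        7.92228184e-04,  2.93212142e-03]), 'tau': array([ 1.94532098e-03, -6.13620687e+01, -2.58607310e+01,  6.93603465e-02,
        4.70270205e-02, -7.18676370e-05]), 'eef_pos': array([ 161.76243249, -603.49269233,  214.13235323]), 'tcp_rot': array([-3.14064017e+00, -1.05775106e-04,  2.61788851e-01]), 'ft_force': array([ 0.20277368, -0.6018761 ,  0.81717014]), 'moment': array([-0.02094549,  0.00818961,  0.00653916]), 'grip_force': 0.0, 'opening': 0.9996739189619183}
```

View pics/top0.png

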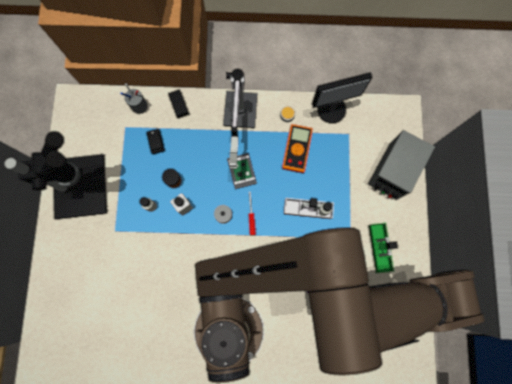

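View pics/scene0.png

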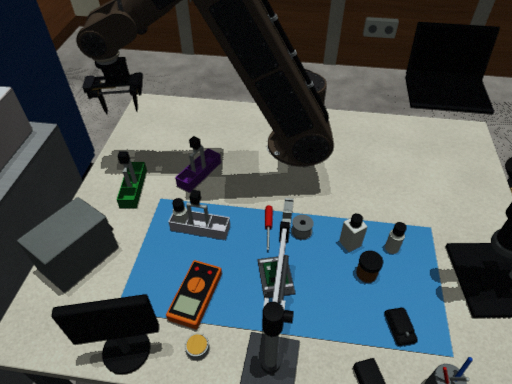

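The top view shows the aluminium caddy at (308,208), the round bottle at (147,204), and the hook arm running from the column at (237,75) to about (233,160). The purple and green caddies are decoys. Next I'll measure these from the point clouds.

```bash
python3 - <<'E'
from h import *
T=np.load('top0.npz');S=np.load('scene0.npz')
P=np.concatenate([T['X'].reshape(-1,3),S['X'].reshape(-1,3)])
C=np.concatenate([T['image'].reshape(-1,3),S['image'].reshape(-1,3)])
src=np.r_[np.zeros(384*512),np.ones(384*512)]
def at(u,v): return T['X'][v,u]
for n,uv in dict(bottle=(147,204),sq=(181,204),caddyL=(290,207),grip=(318,205),twin=(327,210),hook=(234,155),col=(236,75)).items(): print(n,at(*uv).round())
# raster of both clouds 
def rast(x0,x1,y0,y1,name,s=2,zmin=8):
    img=np.zeros((int((x1-x0)*s),int((y1-y0)*s),3),np.uint8)
    m=(P[:,0]>x0)&(P[:,0]<x1)&(P[:,1]>y0)&(P[:,1]<y1)&(P[:,2]>zmin)
    for p,c in sorted(zip(P[m],C[m]),key=lambda q:q[0][2]):
        cv2.circle(img,(int((y1-p[1])*s),int((x1-p[0])*s)),2,tuple(int(a) for a in cv2.applyColorMap(np.uint8([[min(255,p[2]*.8)]]),cv2.COLORMAP_JET)[0,0]),-1)
    return img
a=rast(380,620,-420,-150,0);b=rast(400,980,-60,120,0,s=.83*1.2)
cv2.imwrite('pics/r1.png',a)
h=rast(480,880,-70,90,0,s=1.5); cv2.imwrite('pics/r2.png',h)
# scene crop
i=S['image'][170:340,150:320,::-1]; j=T['image'][60:230,200:350,::-1]
cv2.imwrite('pics/c1.png',np.hstack([cv2.resize(i,(400,400),interpolation=2),cv2.resize(j,(353,400),interpolation=2)]))
E
```

```text
bottle [442. 309. 108.]
sq [442. 182. 133.]
caddyL [ 463. -214.   11.]
grip [ 455. -305.  115.]
twin [ 438. -337.  117.]
hook [581.  -7. 284.]
col [856.  -4. 297.]
```

View pics/c1.png

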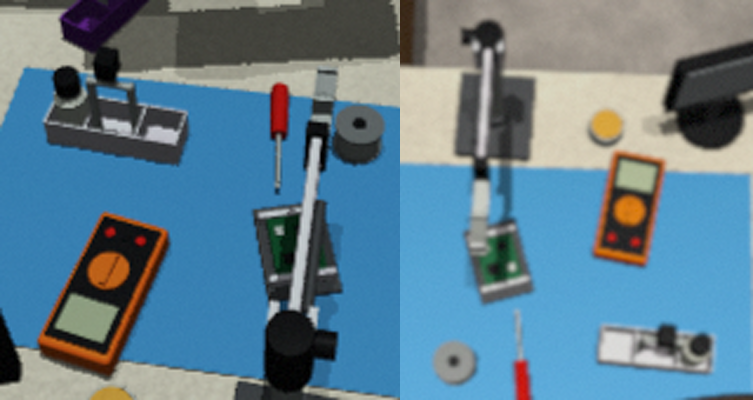

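View pics/r1.png

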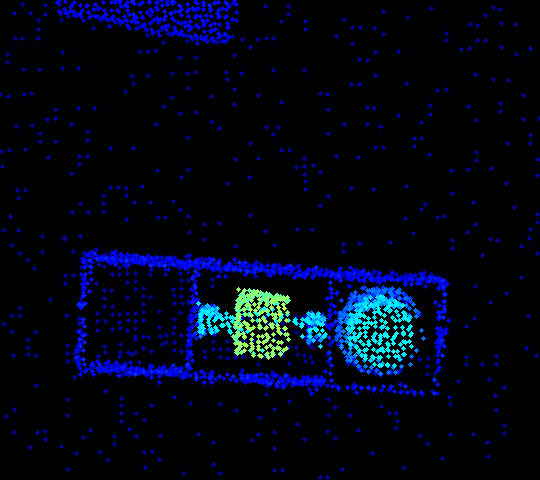

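View pics/r2.png

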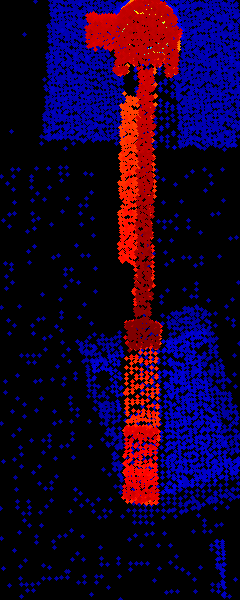

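```bash
python3 - <<'E'
from h import *
D=[np.load('top0.npz')['X'],np.load('scene0.npz')['X']]
for n,X in zip(('top','scene'),D):
    X=X.reshape(-1,3)
    def box(x0,x1,y0,y1,z0,z1):
        p=X[(X[:,0]>x0)&(X[:,0]<x1)&(X[:,1]>y0)&(X[:,1]<y1)&(X[:,2]>z0)&(X[:,2]<z1)]; return p
    def rect(p): 
        r=cv2.minAreaRect(p[:,:2].astype(np.float32)); return np.round(r[0],1),np.round(r[1],1),round(r[2],2)
    g=box(400,600,-400,-180,160,175); print(n,'grip',len(g),rect(g),g[:,2].mean().round(1))
    w=box(400,600,-400,-180,42,53); print(' walls',len(w),rect(w))
    c=box(400,500,260,360,106,120); print(' cap',len(c),c.mean(0).round(1),rect(c))
    c=box(400,500,-360,-310,110,125); print(' twincap',len(c),c.mean(0).round(1),rect(c))
    h=box(520,720,-50,50,200,400)
    for x in range(535,720,6):
        q=h[abs(h[:,0]-x)<3]
        if len(q): print('  ',x,len(q),'y',q[:,1].min().round(1),q[:,1].max().round(1),'z',np.percentile(q[:,2],[2,50,98]).round(1))
    col=box(820,900,-60,60,285,320); print(' column',len(col),col.mean(0).round(1),rect(col))
E
```

```text
top grip 68 (array([ 456.6, -281.6]), array([25.1, 29. ]), 89.82) 167.9
 walls 138 (array([ 458.1, -281.9]), array([181.6,  59.2]), 86.16)
 cap 67 [451.9 318.5 114.2] (array([452. , 318.4]), array([28.8, 29.9]), 49.58)
 twincap 64 [ 452.8 -340.   117.6] (array([ 451.4, -335.5]), array([31.7, 41.5]), 23.8)
   547 29 y -15.0 5.3 z [257.2 272.2 295.9]
   553 10 y -15.0 4.3 z [288.4 291.1 295.4]
   559 12 y -14.5 5.0 z [282.4 284.5 288.3]
   565 7 y -14.0 5.6 z [276.8 278.8 279.8]
   571 12 y -13.7 5.8 z [271.4 276.9 280.3]
   577 16 y -13.8 6.1 z [272.8 279.  285.1]
   583 14 y -13.7 5.9 z [278.3 283.  291.5]
   589 19 y -16.0 5.9 z [267.5 289.3 294.1]
   595 6 y -15.9 2.9 z [268.2 287.3 290.9]
   601 5 y -15.4 0.9 z [267.4 269.8 271. ]
   607 13 y -15.2 4.8 z [261.8 269.2 272.8]
   613 12 y -14.8 4.8 z [262.4 266.5 271.7]
   619 13 y -14.8 5.1 z [263.7 267.4 269.9]
   625 13 y -14.7 5.5 z [264.6 267.2 272.8]
   631 10 y -14.5 5.5 z [265.9 269.7 274.7]
   637 12 y -14.2 5.8 z [264.5 266.5 272.9]
   643 11 y -14.0 2.6 z [266.6 268.4 274.6]
   649 52 y -16.6 5.3 z [264.5 296.7 325.4]
   6
[... 1378 characters left out ...]
 267.2]
   619 2 y 6.3 6.5 z [264.8 266.4 268. ]
   643 1 y 6.0 6.0 z [266.2 266.2 266.2]
   649 11 y -14.7 3.8 z [319.  320.1 322.5]
   655 16 y -14.1 6.0 z [298.1 322.  323.2]
   661 82 y -16.0 5.9 z [265.2 307.1 324.2]
   667 36 y -14.2 5.3 z [266.4 312.4 323. ]
   673 16 y -9.8 -0.2 z [273.9 312.9 315.7]
   679 13 y -9.1 -0.0 z [272.2 312.4 314.9]
   685 13 y -8.5 0.7 z [268.8 310.9 313.8]
   691 12 y -10.2 -0.9 z [279.5 311.6 313.4]
   697 12 y -9.3 -0.6 z [270.  310.9 313.4]
   703 16 y -10.5 2.4 z [270.4 309.5 312.1]
   709 24 y -10.1 9.8 z [269.2 274.4 311.8]
   715 23 y -9.7 10.5 z [268.5 272.8 309.6]
 column 596 [857.1  -1.9 296. ] (array([849.1,   1. ]), array([59.4, 60.1]), 7.46)
```

The left crop shows the empty pocket on the +y side of the caddy. It also shows the hook's free end facing the robot, above the board vice. I'll write a planning helper and check the decoys.

```bash
cat >> h.py <<'E'
from scipy.spatial.transform import Rotation as Ro
def plan(*wps, start=None):
    """wps: (x,y,z,yaw,rows); vertical tool. prints rows in tool axes/units"""
    s=state(); p=np.array(s['eef_pos']) if start is None else np.array(start[:3]); R=Ro.from_euler('xyz',s['tcp_rot']) if start is None else Ro.from_euler('xyz',[np.pi,0,start[3]])
    print('from',s['t'],p.round(1),R.as_euler('xyz').round(4)); k=0
    for *q,n in wps:
        G=Ro.from_euler('xyz',[np.pi,0,q[3]])
        for i in range(n):
            m=n-i
            d=R.inv().apply((np.array(q[:3])-p)/m)/25; r=(R.inv()*G).as_rotvec()/m/.1
            d=d.round(2); r=r.round(2); p=p+R.apply(d*25); R=R*Ro.from_rotvec(r*.1)
            print(k,'x %.2f y %.2f z %.2f rx %.2f ry %.2f rz %.2f'%(*d,*r), '' if max(abs(d).max(),abs(r).max())<=1 else '!!'); k+=1
        print('  ->',p.round(1))
E
python3 - <<'E'
from h import *
S=np.load('scene0.npz')['X']
for n,b in dict(purple=(150,188,178,222),green=(152,207,118,146)).items():
    q=S[b[0]:b[1],b[2]:b[3]].reshape(-1,3); q=q[q[:,2]>20]; print(n,np.percentile(q,[2,50,98],axis=0).round())
plan((300,-420,330,.962,10),(430,-190,330,1.504,10),(430,50,330,1.504,10),(453,319,200,1.504,12),(452.7,319.2,170,1.504,8))
E
```

```text
purple [[ 128. -396.   21.]
 [ 231. -343.   36.]
 [ 304. -283.  112.]]
green [[ 227. -581.   21.]
 [ 329. -550.   40.]
 [ 409. -515.  162.]]
from 0.1 [ 161.8 -603.5  214.1] [-3.1406e+00 -1.0000e-04  2.6180e-01]
0 x 0.72 y -0.57 z -0.46 rx -0.00 ry -0.00 rz -0.70 
1 x 0.76 y -0.51 z -0.46 rx -0.00 ry -0.00 rz -0.70 
2 x 0.80 y -0.46 z -0.46 rx -0.00 ry -0.00 rz -0.70 
3 x 0.83 y -0.40 z -0.46 rx -0.00 ry -0.00 rz -0.70 
4 x 0.85 y -0.34 z -0.46 rx -0.00 ry -0.00 rz -0.70 
5 x 0.87 y -0.28 z -0.47 rx -0.00 ry -0.00 rz -0.70 
6 x 0.89 y -0.22 z -0.46 rx -0.00 ry -0.00 rz -0.70 
7 x 0.91 y -0.16 z -0.47 rx -0.00 ry -0.00 rz -0.70 
8 x 0.92 y -0.10 z -0.46 rx -0.00 ry -0.00 rz -0.70 
9 x 0.92 y -0.04 z -0.47 rx -0.01 ry -0.01 rz -0.70 
  -> [ 299.9 -419.9  330. ]
10 x 1.05 y -0.10 z -0.00 rx 0.00 ry 0.00 rz -0.54 !!
11 x 1.06 y -0.04 z -0.00 rx 0.00 ry 0.00 rz -0.54 !!
12 x 1.06 y 0.01 z -0.00 rx 0.00 ry 0.00 rz -0.54 !!
13 x 1.05 y 0.07 z -0.00 rx 0.00 ry 0.00 rz -0.54 !!
14 x 1.05 y 0.13 z -0.00 rx 0.00 ry 0.00 rz -0.54 !!
15 x 1.04 y 0.19 z -0.00 rx 0.00 ry 0.00 rz -0.54 !!
16 x 1.03 y
[... 1127 characters left out ...]
90 y 0.02 z 0.44 rx 0.00 ry 0.00 rz -0.00 
38 x 0.90 y 0.01 z 0.43 rx 0.00 ry 0.00 rz -0.00 
39 x 0.90 y 0.02 z 0.44 rx 0.00 ry 0.00 rz -0.00 
40 x 0.90 y 0.01 z 0.43 rx 0.00 ry 0.00 rz -0.00 
41 x 0.90 y 0.02 z 0.44 rx 0.00 ry 0.00 rz -0.00 
  -> [453.1 319.  200. ]
42 x 0.00 y -0.00 z 0.15 rx 0.00 ry 0.00 rz -0.00 
43 x 0.00 y -0.00 z 0.15 rx 0.00 ry 0.00 rz -0.00 
44 x 0.00 y -0.00 z 0.15 rx 0.00 ry 0.00 rz -0.00 
45 x 0.00 y -0.00 z 0.15 rx 0.00 ry 0.00 rz -0.00 
46 x 0.00 y -0.00 z 0.15 rx 0.00 ry 0.00 rz -0.00 
47 x 0.00 y -0.01 z 0.15 rx 0.00 ry 0.00 rz -0.00 
48 x 0.00 y -0.00 z 0.15 rx 0.00 ry 0.00 rz -0.00 
49 x 0.01 y -0.01 z 0.15 rx 0.00 ry 0.00 rz -0.00 
  -> [452.6 319.2 170. ]
```

>>> step_arm(
  plan=[
    {"x": 0.72,"y": -0.57,"z": -0.46,"rz": -0.7},
    {"x": 0.76,"y": -0.51,"z": -0.46,"rz": -0.7},
    {"x": 0.8,"y": -0.46,"z": -0.46,"rz": -0.7},
    {"x": 0.83,"y": -0.4,"z": -0.46,"rz": -0.7},
    {"x": 0.85,"y": -0.34,"z": -0.46,"rz": -0.7},
    {"x": 0.87,"y": -0.28,"z": -0.46,"rz": -0.7},
    {"x": 0.89,"y": -0.22,"z": -0.46,"rz": -0.7},
    {"x": 0.91,"y": -0.16,"z": -0.46,"rz": -0.7},
    {"x": 0.92,"y": -0.1,"z": -0.46,"rz": -0.7},
    {"x": 0.92,"y": -0.04,"z": -0.46,"rz": -0.7},
  ],
  jaw=-1,
)

```text
schema error: expected keys x, y, z, rx, ry, rz
```

>>> step_arm(
  plan=[
    {"x": 1.0,"y": -0.1,"rz": -0.54},
    {"x": 1.0,"y": -0.04,"rz": -0.54},
    {"x": 1.0,"y": 0.01,"rz": -0.54},
    {"x": 1.0,"y": 0.07,"rz": -0.54},
    {"x": 1.0,"y": 0.13,"rz": -0.54},
    {"x": 1.0,"y": 0.19,"rz": -0.54},
    {"x": 1.0,"y": 0.24,"rz": -0.54},
    {"x": 1.0,"y": 0.3,"rz": -0.54},
    {"x": 1.0,"y": 0.35,"rz": -0.54},
    {"x": 1.0,"y": 0.4,"rz": -0.54},
  ],
)

```text
schema error: expected keys x, y, z, rx, ry, rz
```

>>> step_arm(
  plan=[
    {"x": 0.96,"y": -0.06},
    {"x": 0.96,"y": -0.06},
    {"x": 0.96,"y": -0.06},
    {"x": 0.96,"y": -0.06},
    {"x": 0.96,"y": -0.06},
    {"x": 0.96,"y": -0.06},
    {"x": 0.96,"y": -0.06},
    {"x": 0.96,"y": -0.06},
    {"x": 0.96,"y": -0.06},
    {"x": 0.96,"y": -0.06},
  ],
)

```text
schema error: expected keys x, y, z, rx, ry, rz
```

```bash
python3 - <<'E'
from h import *
plan((452.7,319.2,160,1.504,12),(452.7,319.2,86,1.504,8))
E
```

```text
from 0.1 [ 161.8 -603.5  214.1] [-3.1406e+00 -1.0000e-04  2.6180e-01]
0 x 1.73 y -2.72 z 0.18 rx -0.00 ry -0.00 rz -1.04 !!
1 x 2.01 y -2.53 z 0.18 rx -0.00 ry -0.00 rz -1.03 !!
2 x 2.25 y -2.30 z 0.18 rx -0.00 ry -0.00 rz -1.04 !!
3 x 2.48 y -2.06 z 0.18 rx -0.00 ry -0.00 rz -1.03 !!
4 x 2.68 y -1.79 z 0.18 rx -0.00 ry -0.00 rz -1.04 !!
5 x 2.85 y -1.51 z 0.19 rx -0.00 ry -0.00 rz -1.03 !!
6 x 2.99 y -1.20 z 0.18 rx -0.00 ry -0.00 rz -1.04 !!
7 x 3.10 y -0.89 z 0.19 rx -0.00 ry -0.00 rz -1.03 !!
8 x 3.18 y -0.56 z 0.18 rx -0.00 ry -0.00 rz -1.04 !!
9 x 3.22 y -0.23 z 0.19 rx -0.00 ry -0.00 rz -1.03 !!
10 x 3.22 y 0.10 z 0.18 rx -0.00 ry -0.00 rz -1.04 !!
11 x 3.20 y 0.44 z 0.19 rx -0.00 ry -0.01 rz -1.03 !!
  -> [452.7 319.3 160. ]
12 x -0.00 y 0.00 z 0.37 rx -0.00 ry 0.00 rz -0.00 
13 x -0.00 y 0.00 z 0.37 rx -0.00 ry 0.00 rz -0.00 
14 x -0.00 y 0.00 z 0.37 rx -0.00 ry 0.00 rz -0.00 
15 x -0.00 y 0.00 z 0.37 rx -0.00 ry 0.00 rz -0.00 
16 x -0.00 y 0.00 z 0.37 rx -0.00 ry 0.00 rz -0.00 
17 x -0.00 y 0.00 z 0.37 rx -0.00 ry 0.00 rz -0.00 
18 x -0.00 y 0.00 z 0.37 rx -0.00 ry 0.00 rz -0.00 
19 x -0.00 y 0.00 z 0.37 rx -0.00 ry 0.00 rz -0.00 
  -> [452.7 319.3  86. ]
```

All six keys are needed in each row.

>>> step_arm(
  plan=[
    {"x": 0.72,"y": -0.57,"z": -0.46,"rx": 0,"ry": 0,"rz": -0.7},
    {"x": 0.76,"y": -0.51,"z": -0.46,"rx": 0,"ry": 0,"rz": -0.7},
    {"x": 0.8,"y": -0.46,"z": -0.46,"rx": 0,"ry": 0,"rz": -0.7},
    {"x": 0.83,"y": -0.4,"z": -0.46,"rx": 0,"ry": 0,"rz": -0.7},
    {"x": 0.85,"y": -0.34,"z": -0.46,"rx": 0,"ry": 0,"rz": -0.7},
    {"x": 0.87,"y": -0.28,"z": -0.46,"rx": 0,"ry": 0,"rz": -0.7},
    {"x": 0.89,"y": -0.22,"z": -0.46,"rx": 0,"ry": 0,"rz": -0.7},
    {"x": 0.91,"y": -0.16,"z": -0.46,"rx": 0,"ry": 0,"rz": -0.7},
    {"x": 0.92,"y": -0.1,"z": -0.46,"rx": 0,"ry": 0,"rz": -0.7},
    {"x": 0.92,"y": -0.04,"z": -0.46,"rx": 0,"ry": 0,"rz": -0.7},
  ],
  jaw=-1,
)

```text
t: 0.93
eef_pos: [300.4, -418.9, 330.0]
tcp_rot: [-3.141, -0.0, 0.965]
ft_force: [0.8, -1.1, 0.7]
opening: 1.001
grip_force: 0.0
```

>>> step_arm(
  plan=[
    {"x": 1,"y": -0.1,"z": 0,"rx": 0,"ry": 0,"rz": -0.54},
    {"x": 1,"y": -0.04,"z": 0,"rx": 0,"ry": 0,"rz": -0.54},
    {"x": 1,"y": 0.01,"z": 0,"rx": 0,"ry": 0,"rz": -0.54},
    {"x": 1,"y": 0.07,"z": 0,"rx": 0,"ry": 0,"rz": -0.54},
    {"x": 1,"y": 0.13,"z": 0,"rx": 0,"ry": 0,"rz": -0.54},
    {"x": 1,"y": 0.19,"z": 0,"rx": 0,"ry": 0,"rz": -0.54},
    {"x": 1,"y": 0.24,"z": 0,"rx": 0,"ry": 0,"rz": -0.54},
    {"x": 1,"y": 0.3,"z": 0,"rx": 0,"ry": 0,"rz": -0.54},
    {"x": 1,"y": 0.35,"z": 0,"rx": 0,"ry": 0,"rz": -0.54},
    {"x": 1,"y": 0.4,"z": 0,"rx": 0,"ry": 0,"rz": -0.54},
  ],
)

```text
t: 1.77
eef_pos: [426.7, -196.0, 329.5]
tcp_rot: [-3.141, -0.0, 1.504]
ft_force: [0.6, -1.0, 0.1]
opening: 1.001
grip_force: 0.0
```

>>> step_arm(
  plan=[
    {"x": 0.96,"y": -0.06,"z": 0,"rx": 0,"ry": 0,"rz": 0},
    {"x": 0.96,"y": -0.06,"z": 0,"rx": 0,"ry": 0,"rz": 0},
    {"x": 0.96,"y": -0.06,"z": 0,"rx": 0,"ry": 0,"rz": 0},
    {"x": 0.96,"y": -0.06,"z": 0,"rx": 0,"ry": 0,"rz": 0},
    {"x": 0.96,"y": -0.06,"z": 0,"rx": 0,"ry": 0,"rz": 0},
    {"x": 0.96,"y": -0.06,"z": 0,"rx": 0,"ry": 0,"rz": 0},
    {"x": 0.96,"y": -0.06,"z": 0,"rx": 0,"ry": 0,"rz": 0},
    {"x": 0.96,"y": -0.06,"z": 0,"rx": 0,"ry": 0,"rz": 0},
    {"x": 0.96,"y": -0.06,"z": 0,"rx": 0,"ry": 0,"rz": 0},
    {"x": 0.96,"y": -0.06,"z": 0,"rx": 0,"ry": 0,"rz": 0},
  ],
)

```text
t: 2.6
eef_pos: [427.6, 44.4, 329.5]
tcp_rot: [-3.141, 0.0, 1.502]
ft_force: [0.6, -0.9, 0.7]
opening: 1.001
grip_force: 0.0
```

```bash
python3 - <<'E'
from h import *
plan((452.7,319.2,160,1.504,14),(452.7,319.2,86,1.504,6))
E
```

```text
from 2.6 [427.6  44.4 329.5] [-3.1414e+00  1.0000e-04  1.5017e+00]
0 x 0.79 y 0.02 z 0.48 rx -0.00 ry 0.00 rz -0.00 
1 x 0.79 y 0.02 z 0.48 rx -0.00 ry 0.00 rz -0.00 
2 x 0.79 y 0.02 z 0.48 rx -0.00 ry 0.00 rz -0.00 
3 x 0.79 y 0.02 z 0.49 rx -0.00 ry 0.00 rz -0.00 
4 x 0.79 y 0.02 z 0.48 rx -0.00 ry 0.00 rz -0.00 
5 x 0.79 y 0.02 z 0.49 rx -0.00 ry 0.00 rz -0.00 
6 x 0.79 y 0.02 z 0.48 rx -0.00 ry 0.00 rz -0.00 
7 x 0.79 y 0.02 z 0.49 rx -0.00 ry 0.00 rz -0.00 
8 x 0.79 y 0.01 z 0.48 rx -0.00 ry 0.00 rz -0.00 
9 x 0.79 y 0.02 z 0.49 rx -0.00 ry 0.00 rz -0.00 
10 x 0.78 y 0.01 z 0.48 rx -0.00 ry 0.00 rz -0.01 
11 x 0.79 y 0.02 z 0.49 rx -0.00 ry 0.00 rz -0.00 
12 x 0.78 y 0.01 z 0.48 rx -0.00 ry 0.00 rz -0.01 
13 x 0.79 y 0.02 z 0.49 rx -0.00 ry 0.00 rz -0.00 
  -> [452.7 319.3 160. ]
14 x -0.00 y -0.00 z 0.49 rx -0.00 ry 0.00 rz -0.00 
15 x -0.00 y -0.00 z 0.49 rx -0.00 ry 0.00 rz -0.00 
16 x -0.00 y -0.00 z 0.49 rx -0.00 ry 0.00 rz -0.00 
17 x -0.00 y -0.00 z 0.50 rx -0.00 ry 0.00 rz -0.00 
18 x -0.00 y -0.00 z 0.49 rx -0.00 ry 0.00 rz -0.00 
19 x -0.00 y -0.00 z 0.50 rx -0.00 ry 0.00 rz -0.00 
  -> [452.7 319.3  86. ]
```

>>> step_arm(
  plan=[
    {"x": 0.79,"y": 0.02,"z": 0.48,"rx": 0,"ry": 0,"rz": 0},
    {"x": 0.79,"y": 0.02,"z": 0.48,"rx": 0,"ry": 0,"rz": 0},
    {"x": 0.79,"y": 0.02,"z": 0.48,"rx": 0,"ry": 0,"rz": 0},
    {"x": 0.79,"y": 0.02,"z": 0.48,"rx": 0,"ry": 0,"rz": 0},
    {"x": 0.79,"y": 0.02,"z": 0.48,"rx": 0,"ry": 0,"rz": 0},
    {"x": 0.79,"y": 0.02,"z": 0.48,"rx": 0,"ry": 0,"rz": 0},
    {"x": 0.79,"y": 0.02,"z": 0.48,"rx": 0,"ry": 0,"rz": 0},
    {"x": 0.79,"y": 0.02,"z": 0.48,"rx": 0,"ry": 0,"rz": 0},
    {"x": 0.79,"y": 0.02,"z": 0.48,"rx": 0,"ry": 0,"rz": 0},
    {"x": 0.79,"y": 0.02,"z": 0.48,"rx": 0,"ry": 0,"rz": 0},
  ],
)

```text
t: 3.43
eef_pos: [446.3, 240.8, 208.8]
tcp_rot: [-3.141, 0.0, 1.502]
ft_force: [0.5, 0.3, -0.4]
opening: 0.998
grip_force: 0.0
```

>>> step_arm(
  plan=[
    {"x": 0.79,"y": 0.02,"z": 0.4,"rx": 0,"ry": 0,"rz": 0},
    {"x": 0.79,"y": 0.02,"z": 0.3,"rx": 0,"ry": 0,"rz": 0},
    {"x": 0.79,"y": 0.02,"z": 0.2,"rx": 0,"ry": 0,"rz": 0},
    {"x": 0.79,"y": 0.02,"z": 0.1,"rx": 0,"ry": 0,"rz": 0},
    {"x": 0,"y": 0,"z": 0,"rx": 0,"ry": 0,"rz": 0},
    {"x": 0,"y": 0,"z": 0,"rx": 0,"ry": 0,"rz": 0},
    {"x": 0,"y": 0,"z": 0,"rx": 0,"ry": 0,"rz": 0},
    {"x": 0,"y": 0,"z": 0,"rx": 0,"ry": 0,"rz": 0},
    {"x": 0,"y": 0,"z": 0,"rx": 0,"ry": 0,"rz": 0},
    {"x": 0,"y": 0,"z": 0,"rx": 0,"ry": 0,"rz": 0},
  ],
)

```text
t: 4.27
eef_pos: [454.1, 318.0, 184.9]
tcp_rot: [3.141, -0.0, 1.501]
ft_force: [0.5, -0.4, -0.4]
opening: 0.995
grip_force: 0.0
```

```bash
python3 - <<'E'
from h import *
plan((452.7,319.2,86,1.504,10))
# recheck the bottle/caddy with robot out of the way of neither
for n in('top','scene'):
    X=pts(cam(n)).reshape(-1,3)
    q=X[(abs(X[:,0]-458)<60)&(abs(X[:,1]+281)<110)&(X[:,2]>42)&(X[:,2]<53)]; print(n,cv2.minAreaRect(q[:,:2].astype(np.float32)))
E
```

```text
from 4.2667 [454.1 318.  184.9] [ 3.1413e+00 -1.0000e-04  1.5010e+00]
0 x 0.00 y -0.01 z 0.40 rx 0.00 ry -0.00 rz -0.00 
1 x 0.01 y -0.01 z 0.39 rx 0.00 ry -0.00 rz -0.00 
2 x 0.00 y -0.00 z 0.40 rx 0.00 ry -0.00 rz -0.00 
3 x 0.01 y -0.01 z 0.39 rx 0.00 ry -0.00 rz -0.00 
4 x 0.00 y -0.00 z 0.40 rx 0.00 ry -0.00 rz -0.01 
5 x 0.01 y -0.01 z 0.39 rx 0.00 ry -0.00 rz -0.00 
6 x 0.00 y -0.00 z 0.40 rx 0.00 ry -0.00 rz -0.01 
7 x 0.01 y -0.01 z 0.39 rx 0.00 ry -0.00 rz -0.00 
8 x 0.00 y -0.00 z 0.40 rx 0.00 ry -0.00 rz -0.01 
9 x 0.01 y -0.01 z 0.39 rx 0.00 ry -0.00 rz -0.00 
  -> [452.7 319.3  86.1]
top ((458.0980529785156, -282.24169921875), (183.32337951660156, 59.39146041870117), 85.69556427001953)
scene ((457.88336181640625, -280.9772033691406), (182.84617614746094, 63.45150375366211), 87.01798248291016)
```

>>> step_arm(
  plan=[
    {"x": 0.02,"y": -0.02,"z": 0.6,"rx": 0,"ry": 0,"rz": -0.03},
    {"x": 0.02,"y": -0.02,"z": 0.6,"rx": 0,"ry": 0,"rz": 0},
    {"x": 0.01,"y": -0.01,"z": 0.6,"rx": 0,"ry": 0,"rz": 0},
    {"x": 0,"y": 0,"z": 0.6,"rx": 0,"ry": 0,"rz": 0},
    {"x": 0,"y": 0,"z": 0.6,"rx": 0,"ry": 0,"rz": 0},
    {"x": 0,"y": 0,"z": 0.5,"rx": 0,"ry": 0,"rz": 0},
    {"x": 0,"y": 0,"z": 0.3,"rx": 0,"ry": 0,"rz": 0},
    {"x": 0,"y": 0,"z": 0.14,"rx": 0,"ry": 0,"rz": 0},
    {"x": 0,"y": 0,"z": 0,"rx": 0,"ry": 0,"rz": 0},
    {"x": 0,"y": 0,"z": 0,"rx": 0,"ry": 0,"rz": 0},
  ],
)

```text
t: 5.2
eef_pos: [453.0, 319.9, 86.5]
tcp_rot: [3.141, -0.0, 1.505]
ft_force: [-0.2, -1.4, -0.4]
opening: 0.998
grip_force: 0.0
```

>>> step_arm(
  plan=[
    {"x": 0,"y": 0,"z": 0,"rx": 0,"ry": 0,"rz": 0},
    {"x": 0,"y": 0,"z": 0,"rx": 0,"ry": 0,"rz": 0},
    {"x": 0,"y": 0,"z": 0,"rx": 0,"ry": 0,"rz": 0},
    {"x": 0,"y": 0,"z": 0,"rx": 0,"ry": 0,"rz": 0},
    {"x": 0,"y": 0,"z": 0,"rx": 0,"ry": 0,"rz": 0},
    {"x": 0,"y": 0,"z": 0,"rx": 0,"ry": 0,"rz": 0},
    {"x": 0,"y": 0,"z": 0,"rx": 0,"ry": 0,"rz": 0},
    {"x": 0,"y": 0,"z": 0,"rx": 0,"ry": 0,"rz": 0},
    {"x": 0,"y": 0,"z": 0,"rx": 0,"ry": 0,"rz": 0},
    {"x": 0,"y": 0,"z": 0,"rx": 0,"ry": 0,"rz": 0},
  ],
  jaw=1,
)

```text
t: 6.03
eef_pos: [452.7, 319.9, 86.0]
tcp_rot: [-3.141, 0.0, 1.505]
ft_force: [-1.6, -1.1, -1.3]
opening: 0.355
grip_force: 16.9
```

```bash
python3 - <<'E'
from h import *
plan((452.7,310,275,1.506,10),(438,100,300,1.506,10),(445,-100,300,1.506,9),(462,-219.6,240,1.506,6),(462,-219.6,160,1.506,5))
E
```

```text
from 6.0333 [452.7 319.9  86. ] [-3.1414e+00  1.0000e-04  1.5048e+00]
0 x -0.04 y 0.00 z -0.76 rx -0.00 ry 0.00 rz -0.00 
1 x -0.04 y 0.00 z -0.76 rx -0.00 ry 0.00 rz -0.00 
2 x -0.04 y 0.00 z -0.75 rx -0.00 ry 0.00 rz -0.00 
3 x -0.04 y 0.00 z -0.76 rx -0.00 ry 0.00 rz -0.00 
4 x -0.04 y 0.00 z -0.75 rx -0.00 ry 0.00 rz -0.00 
5 x -0.04 y 0.00 z -0.76 rx -0.00 ry 0.00 rz -0.00 
6 x -0.04 y 0.01 z -0.75 rx -0.00 ry 0.00 rz -0.00 
7 x -0.04 y 0.00 z -0.76 rx -0.00 ry 0.00 rz -0.00 
8 x -0.04 y 0.01 z -0.75 rx -0.00 ry 0.00 rz -0.01 
9 x -0.03 y 0.00 z -0.76 rx -0.00 ry 0.00 rz -0.00 
  -> [452.6 310.1 275. ]
10 x -0.84 y -0.00 z -0.10 rx -0.00 ry 0.00 rz -0.00 
11 x -0.84 y -0.00 z -0.10 rx -0.00 ry 0.00 rz -0.00 
12 x -0.84 y -0.00 z -0.10 rx -0.00 ry 0.00 rz -0.00 
13 x -0.84 y -0.01 z -0.10 rx -0.00 ry 0.00 rz -0.00 
14 x -0.84 y -0.00 z -0.10 rx -0.00 ry 0.00 rz -0.00 
15 x -0.85 y -0.01 z -0.10 rx -0.00 ry 0.00 rz -0.00 
16 x -0.84 y -0.00 z -0.10 rx -0.00 ry 0.00 rz -0.00 
17 x -0.85 y -0.01 z -0.10 rx -0.00 ry 0.00 rz -0.00 
18 x -0.84 y -0.00 z -0.10 rx -0.00 ry 0.00 rz -0.00 
[... 498 characters left out ...]
 x -0.88 y 0.08 z 0.00 rx -0.00 ry 0.00 rz -0.00 
  -> [ 444.9 -100.   300.1]
29 x -0.79 y 0.17 z 0.40 rx -0.00 ry 0.00 rz -0.00 
30 x -0.79 y 0.16 z 0.40 rx -0.00 ry 0.00 rz -0.00 
31 x -0.79 y 0.17 z 0.40 rx -0.00 ry 0.00 rz -0.00 
32 x -0.79 y 0.16 z 0.40 rx -0.00 ry 0.00 rz -0.00 
33 x -0.78 y 0.17 z 0.40 rx -0.00 ry 0.00 rz -0.00 
34 x -0.79 y 0.16 z 0.40 rx -0.00 ry 0.00 rz -0.00 
  -> [ 461.9 -219.6  240.1]
35 x 0.00 y 0.00 z 0.64 rx -0.00 ry 0.00 rz -0.00 
36 x 0.00 y 0.00 z 0.64 rx -0.00 ry 0.00 rz -0.00 
37 x 0.00 y 0.00 z 0.64 rx -0.00 ry 0.00 rz -0.00 
38 x 0.00 y 0.00 z 0.64 rx -0.00 ry 0.00 rz -0.00 
39 x 0.00 y 0.00 z 0.64 rx -0.00 ry 0.00 rz -0.00 
  -> [ 461.9 -219.6  160.1]
```

>>> step_arm(
  plan=[
    {"x": 0,"y": 0,"z": -0.3,"rx": 0,"ry": 0,"rz": 0},
    {"x": -0.04,"y": 0,"z": -0.76,"rx": 0,"ry": 0,"rz": 0},
    {"x": -0.04,"y": 0,"z": -0.8,"rx": 0,"ry": 0,"rz": 0},
    {"x": -0.04,"y": 0,"z": -0.8,"rx": 0,"ry": 0,"rz": 0},
    {"x": -0.04,"y": 0,"z": -0.8,"rx": 0,"ry": 0,"rz": 0},
    {"x": -0.04,"y": 0,"z": -0.8,"rx": 0,"ry": 0,"rz": 0},
    {"x": -0.04,"y": 0,"z": -0.8,"rx": 0,"ry": 0,"rz": 0},
    {"x": -0.04,"y": 0,"z": -0.8,"rx": 0,"ry": 0,"rz": 0},
    {"x": -0.04,"y": 0,"z": -0.8,"rx": 0,"ry": 0,"rz": 0},
    {"x": -0.04,"y": 0,"z": -0.8,"rx": 0,"ry": 0,"rz": -0.01},
  ],
)

```text
t: 6.87
eef_pos: [451.8, 310.7, 274.1]
tcp_rot: [3.142, 0.0, 1.506]
ft_force: [1.1, -0.1, -2.1]
opening: 0.352
grip_force: 29.9
```

>>> step_arm(
  plan=[
    {"x": -0.5,"y": 0,"z": -0.1,"rx": 0,"ry": 0,"rz": 0},
    {"x": -0.84,"y": 0,"z": -0.1,"rx": 0,"ry": 0,"rz": 0},
    {"x": -0.84,"y": 0,"z": -0.1,"rx": 0,"ry": 0,"rz": 0},
    {"x": -0.84,"y": 0,"z": -0.1,"rx": 0,"ry": 0,"rz": 0},
    {"x": -0.84,"y": 0,"z": -0.1,"rx": 0,"ry": 0,"rz": 0},
    {"x": -0.84,"y": 0,"z": -0.1,"rx": 0,"ry": 0,"rz": 0},
    {"x": -0.84,"y": 0,"z": -0.1,"rx": 0,"ry": 0,"rz": 0},
    {"x": -0.84,"y": 0,"z": -0.1,"rx": 0,"ry": 0,"rz": 0},
    {"x": -0.84,"y": 0,"z": -0.1,"rx": 0,"ry": 0,"rz": 0},
    {"x": -0.84,"y": 0,"z": -0.1,"rx": 0,"ry": 0,"rz": 0},
  ],
)

```text
t: 7.7
eef_pos: [438.1, 108.2, 297.0]
tcp_rot: [-3.141, 0.0, 1.506]
ft_force: [-0.1, 0.7, -2.3]
opening: 0.352
grip_force: 29.9
```

>>> step_arm(
  plan=[
    {"x": -0.84,"y": 0.09,"z": 0,"rx": 0,"ry": 0,"rz": 0},
    {"x": -0.88,"y": 0.09,"z": 0,"rx": 0,"ry": 0,"rz": 0},
    {"x": -0.88,"y": 0.09,"z": 0,"rx": 0,"ry": 0,"rz": 0},
    {"x": -0.88,"y": 0.09,"z": 0,"rx": 0,"ry": 0,"rz": 0},
    {"x": -0.88,"y": 0.09,"z": 0,"rx": 0,"ry": 0,"rz": 0},
    {"x": -0.88,"y": 0.09,"z": 0,"rx": 0,"ry": 0,"rz": 0},
    {"x": -0.88,"y": 0.09,"z": 0,"rx": 0,"ry": 0,"rz": 0},
    {"x": -0.88,"y": 0.09,"z": 0,"rx": 0,"ry": 0,"rz": 0},
    {"x": -0.88,"y": 0.09,"z": 0,"rx": 0,"ry": 0,"rz": 0},
    {"x": -0.88,"y": 0.09,"z": 0,"rx": 0,"ry": 0,"rz": 0},
  ],
)

```text
t: 8.53
eef_pos: [446.2, -111.5, 296.9]
tcp_rot: [-3.141, -0.0, 1.506]
ft_force: [0.4, -0.7, -2.2]
opening: 0.353
grip_force: 29.9
```

```bash
python3 - <<'E'
from h import *
plan((462,-219.6,255,1.506,8),(462,-219.6,160,1.506,8))
E
```

```text
from 8.5333 [ 446.2 -111.5  296.9] [-3.1405e+00 -2.0000e-04  1.5056e+00]
0 x -0.53 y 0.11 z 0.21 rx -0.00 ry -0.00 rz -0.00 
1 x -0.53 y 0.11 z 0.21 rx -0.00 ry -0.00 rz -0.00 
2 x -0.54 y 0.12 z 0.21 rx -0.00 ry -0.00 rz -0.00 
3 x -0.53 y 0.11 z 0.21 rx -0.00 ry -0.00 rz -0.00 
4 x -0.54 y 0.12 z 0.21 rx -0.00 ry -0.00 rz -0.00 
5 x -0.53 y 0.11 z 0.21 rx -0.00 ry -0.00 rz -0.00 
6 x -0.54 y 0.12 z 0.21 rx -0.01 ry -0.00 rz -0.00 
7 x -0.53 y 0.11 z 0.20 rx -0.00 ry -0.00 rz -0.00 
  -> [ 461.9 -219.5  255.1]
8 x -0.00 y 0.00 z 0.48 rx -0.00 ry -0.00 rz -0.00 
9 x -0.00 y 0.00 z 0.47 rx -0.00 ry -0.00 rz -0.00 
10 x -0.00 y 0.00 z 0.48 rx -0.00 ry -0.00 rz -0.00 
11 x -0.00 y 0.00 z 0.47 rx -0.00 ry -0.00 rz -0.00 
12 x -0.00 y 0.00 z 0.48 rx -0.00 ry -0.00 rz -0.00 
13 x -0.00 y 0.00 z 0.47 rx -0.00 ry -0.00 rz -0.00 
14 x -0.00 y 0.00 z 0.48 rx -0.00 ry -0.00 rz -0.00 
15 x -0.00 y 0.00 z 0.47 rx -0.00 ry -0.00 rz -0.00 
  -> [ 461.9 -219.5  160.1]
```

>>> step_arm(
  plan=[
    {"x": -0.53,"y": 0.11,"z": 0.21,"rx": 0,"ry": 0,"rz": 0},
    {"x": -0.53,"y": 0.11,"z": 0.21,"rx": 0,"ry": 0,"rz": 0},
    {"x": -0.53,"y": 0.11,"z": 0.21,"rx": 0,"ry": 0,"rz": 0},
    {"x": -0.53,"y": 0.11,"z": 0.21,"rx": 0,"ry": 0,"rz": 0},
    {"x": -0.53,"y": 0.11,"z": 0.21,"rx": 0,"ry": 0,"rz": 0},
    {"x": -0.53,"y": 0.11,"z": 0.21,"rx": 0,"ry": 0,"rz": 0},
    {"x": -0.53,"y": 0.11,"z": 0.21,"rx": 0,"ry": 0,"rz": 0},
    {"x": -0.33,"y": 0.11,"z": 0.21,"rx": 0,"ry": 0,"rz": 0},
    {"x": 0,"y": 0,"z": 0,"rx": 0,"ry": 0,"rz": 0},
    {"x": 0,"y": 0,"z": 0,"rx": 0,"ry": 0,"rz": 0},
  ],
)

```text
t: 9.37
eef_pos: [462.6, -212.6, 255.2]
tcp_rot: [-3.141, -0.001, 1.505]
ft_force: [0.0, -0.4, -2.5]
opening: 0.349
grip_force: 29.9
```

```bash
python3 - <<'E'
from h import *
c=cam('scene','s1.png'); cv2.imwrite('pics/s1c.png',cv2.resize(c['image'][110:260,130:280,::-1],(600,600),interpolation=2))
X=pts(c).reshape(-1,3)
q=X[(abs(X[:,0]-458)<60)&(abs(X[:,1]+281)<110)&(X[:,2]>42)&(X[:,2]<53)]; print(cv2.minAreaRect(q[:,:2].astype(np.float32)))
b=X[(abs(X[:,0]-462)<40)&(abs(X[:,1]+219)<40)&(X[:,2]>175)&(X[:,2]<240)]
print(np.percentile(b,[2,98],axis=0).round(1))
for z in (180,195,210,225): 
    q=b[abs(b[:,2]-z)<7]; print(z,len(q),q[:,1].min().round(1),q[:,1].max().round(1),q[:,0].max().round(1))
plan((462,-219.6,160,1.506,5))
E
```

```text
((458.02490234375, -280.3820495605469), (182.575439453125, 62.167964935302734), 85.15479278564453)
[[ 461.3 -229.7  175.9]
 [ 484.8 -189.6  239.6]]
180 45 -230.6 -189.5 484.1
195 53 -229.3 -189.6 484.5
210 50 -231.0 -189.6 485.3
225 55 -229.7 -189.3 485.0
from 9.4167 [ 462.7 -212.2  255.6] [-3.1413e+00 -2.0000e-04  1.5056e+00]
0 x -0.06 y -0.00 z 0.76 rx -0.00 ry -0.00 rz -0.00 
1 x -0.06 y -0.00 z 0.77 rx -0.00 ry -0.00 rz -0.00 
2 x -0.06 y -0.00 z 0.76 rx -0.00 ry -0.00 rz -0.00 
3 x -0.06 y -0.00 z 0.77 rx -0.00 ry -0.00 rz -0.00 
4 x -0.06 y -0.01 z 0.76 rx -0.00 ry -0.00 rz -0.00 
  -> [ 461.9 -219.7  160.1]
```

View pics/s1c.png

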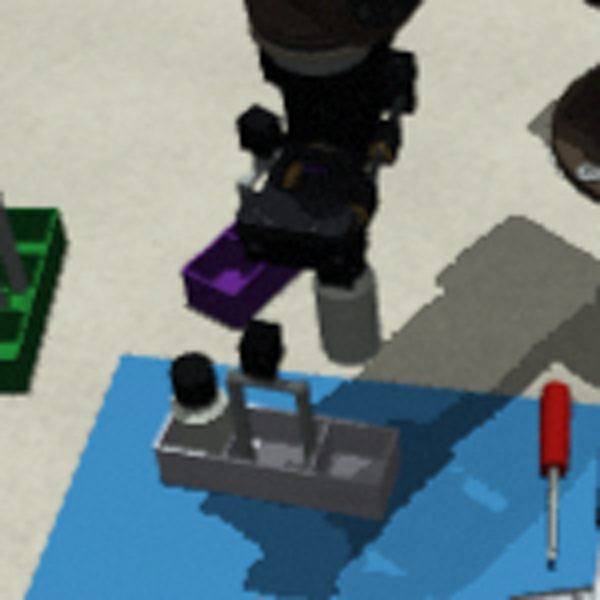

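>>> step_arm(
  plan=[
    {"x": -0.1,"y": 0,"z": 0.5,"rx": 0,"ry": 0,"rz": 0},
    {"x": -0.1,"y": 0,"z": 0.6,"rx": 0,"ry": 0,"rz": 0},
    {"x": -0.1,"y": 0,"z": 0.7,"rx": 0,"ry": 0,"rz": 0},
    {"x": 0,"y": 0,"z": 0.7,"rx": 0,"ry": 0,"rz": 0},
    {"x": 0,"y": 0,"z": 0.7,"rx": 0,"ry": 0,"rz": 0},
    {"x": 0,"y": 0,"z": 0.6,"rx": 0,"ry": 0,"rz": 0},
    {"x": 0,"y": 0,"z": 0.5,"rx": 0,"ry": 0,"rz": 0},
    {"x": 0,"y": 0,"z": 0.3,"rx": 0,"ry": 0,"rz": 0},
    {"x": 0,"y": 0,"z": 0.1,"rx": 0,"ry": 0,"rz": 0},
    {"x": 0,"y": 0,"z": 0,"rx": 0,"ry": 0,"rz": 0},
  ],
)

```text
t: 10.25
eef_pos: [462.3, -219.6, 138.2]
tcp_rot: [-3.141, -0.0, 1.506]
ft_force: [0.2, -1.1, -1.2]
opening: 0.356
grip_force: 29.9
```

```bash
python3 - <<'E'
from h import *
for n in ('scene','top'):
    X=pts(cam(n)).reshape(-1,3)
    q=X[(X[:,0]<560)&(X[:,0]>425)&(abs(X[:,1]+281)<110)&(X[:,2]>42)&(X[:,2]<53)]; r=cv2.minAreaRect(q[:,:2].astype(np.float32)); print(n,r)
    b=X[(abs(X[:,0]-465)<30)&(abs(X[:,1]+222)<40)&(X[:,2]>70)&(X[:,2]<130)]; print(len(b),np.percentile(b,[2,98],axis=0).round(1))
plan((462,-220,92,1.506,6))
E
```

```text
scene ((458.3944091796875, -280.7459411621094), (183.14759826660156, 61.27511215209961), 86.81299591064453)
238 [[ 455.1 -257.    71.1]
 [ 484.7 -196.4  128.4]]
top ((454.7817687988281, -331.9671936035156), (81.47540283203125, 58.39744186401367), 85.89667510986328)Traceback (most recent call last):
  File "<stdin>", line 5, in <module>
    return _quantile_unchecked(
        a, q, axis, out, overwrite_input, method, keepdims, weights)
    return _ureduce(a,
                    func=_quantile_ureduce_func,
    ...<5 lines>...
                    overwrite_input=overwrite_input,
                    method=method)
    r = func(a, **kwargs)
    result = _quantile(arr,
                       quantiles=q,
    ...<2 lines>...
                       out=out,
                       weights=wgt)
    slices_having_nans = np.isnan(arr[-1, ...])
                                  ~~~^^^^^^^^^
IndexError: index -1 is out of bounds for axis 0 with size 0
```

>>> step_arm(
  plan=[
    {"x": 0,"y": -0.03,"z": 0.2,"rx": 0,"ry": 0,"rz": 0},
    {"x": 0,"y": 0,"z": 0.25,"rx": 0,"ry": 0,"rz": 0},
    {"x": 0,"y": 0,"z": 0.3,"rx": 0,"ry": 0,"rz": 0},
    {"x": 0,"y": 0,"z": 0.3,"rx": 0,"ry": 0,"rz": 0},
    {"x": 0,"y": 0,"z": 0.3,"rx": 0,"ry": 0,"rz": 0},
    {"x": 0,"y": 0,"z": 0.25,"rx": 0,"ry": 0,"rz": 0},
    {"x": 0,"y": 0,"z": 0.15,"rx": 0,"ry": 0,"rz": 0},
    {"x": 0,"y": 0,"z": 0.1,"rx": 0,"ry": 0,"rz": 0},
    {"x": 0,"y": 0,"z": 0,"rx": 0,"ry": 0,"rz": 0},
    {"x": 0,"y": 0,"z": 0,"rx": 0,"ry": 0,"rz": 0},
  ],
)

```text
t: 11.18
eef_pos: [461.5, -219.9, 91.9]
tcp_rot: [-3.142, 0.0, 1.506]
ft_force: [-0.1, -0.8, -1.1]
opening: 0.351
grip_force: 29.9
```

>>> step_arm(
  plan=[
    {"x": 0,"y": 0,"z": 0.03,"rx": 0,"ry": 0,"rz": 0},
    {"x": 0,"y": 0,"z": 0.03,"rx": 0,"ry": 0,"rz": 0},
    {"x": 0,"y": 0,"z": 0,"rx": 0,"ry": 0,"rz": 0},
    {"x": 0,"y": 0,"z": 0,"rx": 0,"ry": 0,"rz": 0},
    {"x": 0,"y": 0,"z": 0,"rx": 0,"ry": 0,"rz": 0},
    {"x": 0,"y": 0,"z": 0,"rx": 0,"ry": 0,"rz": 0},
    {"x": 0,"y": 0,"z": 0,"rx": 0,"ry": 0,"rz": 0},
    {"x": 0,"y": 0,"z": 0,"rx": 0,"ry": 0,"rz": 0},
    {"x": 0,"y": 0,"z": 0,"rx": 0,"ry": 0,"rz": 0},
    {"x": 0,"y": 0,"z": 0,"rx": 0,"ry": 0,"rz": 0},
  ],
)

```text
t: 12.02
eef_pos: [461.5, -219.9, 90.4]
tcp_rot: [3.142, 0.0, 1.506]
ft_force: [0.3, -0.1, -1.5]
opening: 0.349
grip_force: 29.9
```

>>> step_arm(
  plan=[
    {"x": 0,"y": 0,"z": 0,"rx": 0,"ry": 0,"rz": 0},
    {"x": 0,"y": 0,"z": 0,"rx": 0,"ry": 0,"rz": 0},
    {"x": 0,"y": 0,"z": 0,"rx": 0,"ry": 0,"rz": 0},
    {"x": 0,"y": 0,"z": 0,"rx": 0,"ry": 0,"rz": 0},
    {"x": 0,"y": 0,"z": 0,"rx": 0,"ry": 0,"rz": 0},
    {"x": 0,"y": 0,"z": 0,"rx": 0,"ry": 0,"rz": 0},
    {"x": 0,"y": 0,"z": 0,"rx": 0,"ry": 0,"rz": 0},
    {"x": 0,"y": 0,"z": 0,"rx": 0,"ry": 0,"rz": 0},
    {"x": 0,"y": 0,"z": 0,"rx": 0,"ry": 0,"rz": 0},
    {"x": 0,"y": 0,"z": 0,"rx": 0,"ry": 0,"rz": 0},
  ],
  jaw=-1,
)

```text
t: 12.85
eef_pos: [461.5, -219.9, 90.4]
tcp_rot: [3.142, 0.0, 1.506]
ft_force: [-0.0, -0.1, -1.0]
opening: 0.975
grip_force: 0.0
```

>>> step_arm(
  plan=[
    {"x": 0,"y": 0,"z": -0.3,"rx": 0,"ry": 0,"rz": 0},
    {"x": 0,"y": 0,"z": -0.5,"rx": 0,"ry": 0,"rz": 0},
    {"x": 0,"y": 0,"z": -0.7,"rx": 0,"ry": 0,"rz": 0},
    {"x": 0,"y": 0,"z": -0.8,"rx": 0,"ry": 0,"rz": 0},
    {"x": 0,"y": 0,"z": -0.8,"rx": 0,"ry": 0,"rz": 0},
    {"x": 0,"y": 0,"z": -0.8,"rx": 0,"ry": 0,"rz": 0},
    {"x": 0,"y": 0,"z": -0.8,"rx": 0,"ry": 0,"rz": 0},
    {"x": -0.4,"y": 0,"z": -0.6,"rx": 0,"ry": 0,"rz": 0},
    {"x": -0.6,"y": 0,"z": 0,"rx": 0,"ry": 0,"rz": 0},
    {"x": -0.6,"y": 0,"z": 0,"rx": 0,"ry": 0,"rz": 0},
  ],
)

```text
t: 13.68
eef_pos: [459.1, -260.3, 224.4]
tcp_rot: [3.14, 0.001, 1.507]
ft_force: [0.1, -0.0, -0.7]
opening: 0.998
grip_force: 0.0
```

```bash
python3 - <<'E'
from h import *
X=pts(cam('scene')).reshape(-1,3)
q=X[(X[:,0]<560)&(X[:,0]>425)&(abs(X[:,1]+281)<110)&(X[:,2]>42)&(X[:,2]<53)]; print(cv2.minAreaRect(q[:,:2].astype(np.float32)))
for y in (-219,-343):
    b=X[(abs(X[:,0]-460)<30)&(abs(X[:,1]-y)<22)&(X[:,2]>110)&(X[:,2]<130)]; print(len(b),b.mean(0).round(1),np.percentile(b,[2,98],axis=0).round(1))
g=X[(abs(X[:,0]-460)<30)&(abs(X[:,1]+281)<25)&(X[:,2]>140)&(X[:,2]<175)]; print(np.percentile(g,[2,98],axis=0).round(1))
plan((458.3,-281.3,215,1.506,6),(458.3,-281.3,139,1.506,7))
E
```

```text
((458.002197265625, -280.4437255859375), (182.8585662841797, 61.354679107666016), 85.44042205810547)
86 [ 461.7 -217.5  115.1] [[ 444.9 -232.5  110.9]
 [ 476.9 -201.9  119.1]]
80 [ 454.7 -339.3  114.7] [[ 437.3 -354.   110.5]
 [ 470.  -324.5  119.3]]
[[ 446.6 -293.4  140.5]
 [ 474.7 -267.5  167.9]]
from 13.7333 [ 458.9 -262.6  223.6] [3.1404e+00 1.5000e-03 1.5055e+00]
0 x -0.12 y 0.00 z 0.06 rx 0.00 ry 0.00 rz -0.00 
1 x -0.13 y 0.01 z 0.06 rx 0.00 ry 0.00 rz -0.00 
2 x -0.12 y 0.00 z 0.06 rx 0.00 ry 0.00 rz -0.00 
3 x -0.13 y 0.01 z 0.05 rx 0.00 ry 0.01 rz -0.00 
4 x -0.12 y 0.00 z 0.06 rx 0.01 ry 0.00 rz -0.00 
5 x -0.13 y 0.01 z 0.05 rx 0.00 ry 0.01 rz -0.00 
  -> [ 458.4 -281.3  215.1]
6 x -0.00 y -0.00 z 0.43 rx 0.00 ry -0.00 rz -0.00 
7 x -0.00 y -0.00 z 0.44 rx 0.00 ry -0.00 rz -0.00 
8 x -0.00 y -0.00 z 0.43 rx 0.00 ry -0.00 rz -0.00 
9 x -0.00 y -0.00 z 0.44 rx 0.00 ry -0.00 rz -0.00 
10 x -0.00 y -0.00 z 0.43 rx 0.00 ry -0.00 rz -0.00 
11 x -0.00 y -0.00 z 0.44 rx 0.00 ry -0.00 rz -0.00 
12 x -0.00 y -0.01 z 0.43 rx 0.00 ry -0.00 rz -0.00 
  -> [ 458.2 -281.3  139.1]
```

>>> step_arm(
  plan=[
    {"x": -0.4,"y": 0,"z": 0,"rx": 0,"ry": 0,"rz": 0},
    {"x": -0.3,"y": 0,"z": 0.1,"rx": 0,"ry": 0,"rz": 0},
    {"x": -0.1,"y": 0,"z": 0.5,"rx": 0,"ry": 0,"rz": 0},
    {"x": 0,"y": 0,"z": 0.6,"rx": 0,"ry": 0,"rz": 0},
    {"x": 0,"y": 0,"z": 0.6,"rx": 0,"ry": 0,"rz": 0},
    {"x": 0,"y": 0,"z": 0.6,"rx": 0,"ry": 0,"rz": 0},
    {"x": 0,"y": 0,"z": 0.5,"rx": 0,"ry": 0,"rz": 0},
    {"x": 0,"y": 0,"z": 0.4,"rx": 0,"ry": 0,"rz": 0},
    {"x": 0,"y": 0,"z": 0.1,"rx": 0,"ry": 0,"rz": 0},
    {"x": 0,"y": 0,"z": 0,"rx": 0,"ry": 0,"rz": 0},
  ],
)

```text
t: 14.57
eef_pos: [457.3, -279.7, 137.1]
tcp_rot: [-3.14, -0.001, 1.506]
ft_force: [0.4, -0.2, 0.4]
opening: 1.002
grip_force: 0.0
```

>>> step_arm(
  plan=[
    {"x": 0,"y": 0,"z": 0,"rx": 0,"ry": 0,"rz": 0},
    {"x": 0,"y": 0,"z": 0,"rx": 0,"ry": 0,"rz": 0},
    {"x": 0,"y": 0,"z": 0,"rx": 0,"ry": 0,"rz": 0},
    {"x": 0,"y": 0,"z": 0,"rx": 0,"ry": 0,"rz": 0},
    {"x": 0,"y": 0,"z": 0,"rx": 0,"ry": 0,"rz": 0},
    {"x": 0,"y": 0,"z": 0,"rx": 0,"ry": 0,"rz": 0},
    {"x": 0,"y": 0,"z": 0,"rx": 0,"ry": 0,"rz": 0},
    {"x": 0,"y": 0,"z": 0,"rx": 0,"ry": 0,"rz": 0},
    {"x": 0,"y": 0,"z": 0,"rx": 0,"ry": 0,"rz": 0},
    {"x": 0,"y": 0,"z": 0,"rx": 0,"ry": 0,"rz": 0},
  ],
  jaw=1,
)

```text
t: 15.4
eef_pos: [457.6, -279.7, 137.9]
tcp_rot: [-3.142, 0.0, 1.506]
ft_force: [0.4, -0.0, 0.3]
opening: 0.357
grip_force: 0.0
```

>>> step_arm(
  plan=[
    {"x": 0,"y": 0,"z": 0,"rx": 0,"ry": 0,"rz": 0},
    {"x": 0,"y": 0,"z": 0,"rx": 0,"ry": 0,"rz": 0},
    {"x": 0,"y": 0,"z": 0,"rx": 0,"ry": 0,"rz": 0},
    {"x": 0,"y": 0,"z": -0.1,"rx": 0,"ry": 0,"rz": 0},
    {"x": 0,"y": 0,"z": -0.2,"rx": 0,"ry": 0,"rz": 0},
    {"x": 0,"y": 0,"z": -0.3,"rx": 0,"ry": 0,"rz": 0},
    {"x": 0,"y": 0,"z": -0.4,"rx": 0,"ry": 0,"rz": 0},
    {"x": 0,"y": 0,"z": -0.4,"rx": 0,"ry": 0,"rz": 0},
    {"x": 0,"y": 0,"z": -0.4,"rx": 0,"ry": 0,"rz": 0},
    {"x": 0,"y": 0,"z": -0.4,"rx": 0,"ry": 0,"rz": 0},
  ],
)

```text
t: 16.23
eef_pos: [457.6, -279.7, 194.3]
tcp_rot: [3.141, 0.0, 1.506]
ft_force: [-0.6, -0.4, -7.1]
opening: 0.314
grip_force: 30.0
```

>>> step_arm(
  plan=[
    {"x": 0,"y": 0,"z": -0.6,"rx": 0,"ry": 0,"rz": 0},
    {"x": 0,"y": 0,"z": -0.6,"rx": 0,"ry": 0,"rz": 0},
    {"x": 0,"y": 0,"z": -0.6,"rx": 0,"ry": 0,"rz": 0},
    {"x": 0,"y": 0,"z": -0.6,"rx": 0,"ry": 0,"rz": 0},
    {"x": 0,"y": 0,"z": -0.6,"rx": 0,"ry": 0,"rz": 0},
    {"x": 0,"y": 0,"z": -0.6,"rx": 0,"ry": 0,"rz": 0},
    {"x": 0,"y": 0,"z": -0.6,"rx": 0,"ry": 0,"rz": 0},
    {"x": 0,"y": 0,"z": -0.6,"rx": 0,"ry": 0,"rz": 0},
    {"x": 0,"y": 0,"z": -0.4,"rx": 0,"ry": 0,"rz": 0},
    {"x": 0,"y": 0,"z": -0.2,"rx": 0,"ry": 0,"rz": 0},
  ],
)

```text
t: 17.07
eef_pos: [457.7, -279.7, 329.8]
tcp_rot: [3.14, 0.001, 1.506]
ft_force: [-0.3, -1.0, -6.3]
opening: 0.31
grip_force: 30.0
```

```bash
python3 - <<'E'
from h import *
s=state();print(s['eef_pos'],s['ft_force'],s['moment'],s['opening'])
c=cam('scene');X=pts(c)
cv2.imwrite('pics/s2c.png',cv2.resize(c['image'][100:280,110:290,::-1],(600,600),interpolation=2))
plan((458,-250,333,1.54,5),(490,-5,333,1.58,15))
E
```

```text
[ 457.67427541 -279.72990385  329.76176604] [-0.29516477 -0.99566217 -6.29486744] [ 0.02397556 -0.08673325  0.02184424] 0.3096256153103942
from 17.1167 [ 457.7 -279.8  329.8] [3.1396e+00 1.5000e-03 1.5058e+00]
0 x 0.24 y -0.01 z -0.03 rx 0.00 ry 0.00 rz -0.07 
1 x 0.24 y -0.01 z -0.02 rx 0.00 ry 0.00 rz -0.07 
2 x 0.24 y -0.01 z -0.03 rx 0.01 ry 0.01 rz -0.07 
3 x 0.24 y -0.01 z -0.02 rx 0.00 ry 0.00 rz -0.07 
4 x 0.23 y -0.01 z -0.03 rx 0.01 ry 0.01 rz -0.06 
  -> [ 458. -250.  333.]
5 x 0.66 y 0.07 z 0.00 rx -0.00 ry -0.00 rz -0.03 
6 x 0.66 y 0.07 z 0.00 rx -0.00 ry -0.00 rz -0.03 
7 x 0.65 y 0.07 z 0.00 rx -0.00 ry -0.00 rz -0.03 
8 x 0.65 y 0.07 z 0.00 rx -0.00 ry -0.00 rz -0.03 
9 x 0.66 y 0.07 z 0.00 rx -0.00 ry -0.00 rz -0.03 
10 x 0.65 y 0.07 z 0.00 rx -0.00 ry -0.00 rz -0.03 
11 x 0.65 y 0.08 z 0.00 rx -0.00 ry -0.00 rz -0.02 
12 x 0.66 y 0.08 z 0.00 rx -0.00 ry -0.00 rz -0.03 
13 x 0.65 y 0.08 z 0.00 rx -0.00 ry -0.00 rz -0.02 
14 x 0.65 y 0.08 z 0.00 rx -0.00 ry -0.00 rz -0.03 
15 x 0.66 y 0.08 z 0.00 rx -0.00 ry -0.00 rz -0.02 
16 x 0.65 y 0.08 z 0.00 rx -0.00 ry -0.00 rz -0.03 
17 x 0.66 y 0.09 z 0.00 rx -0.00 ry -0.00 rz -0.02 
18 x 0.65 y 0.09 z 0.00 rx -0.00 ry -0.00 rz -0.03 
19 x 0.65 y 0.09 z 0.01 rx -0.00 ry -0.00 rz -0.02 
  -> [490.   -5.1 332.9]
```

View pics/s2c.png

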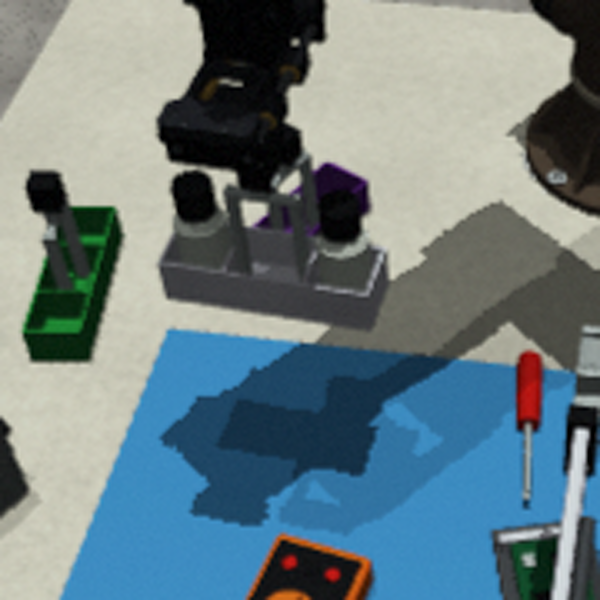

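The caddy is lifted level, with both caps visible in it at (193,195) and (340,215). Next I'll carry it over to the hook.

>>> step_arm(
  plan=[
    {"x": 0.15,"y": 0,"z": -0.03,"rx": 0,"ry": 0,"rz": -0.04},
    {"x": 0.3,"y": 0,"z": -0.03,"rx": 0,"ry": 0,"rz": -0.04},
    {"x": 0.4,"y": 0.05,"z": -0.03,"rx": 0,"ry": 0,"rz": -0.04},
    {"x": 0.5,"y": 0.07,"z": -0.03,"rx": 0,"ry": 0,"rz": -0.04},
    {"x": 0.6,"y": 0.07,"z": 0,"rx": 0,"ry": 0,"rz": -0.04},
    {"x": 0.65,"y": 0.07,"z": 0,"rx": 0,"ry": 0,"rz": -0.04},
    {"x": 0.65,"y": 0.07,"z": 0,"rx": 0,"ry": 0,"rz": -0.04},
    {"x": 0.65,"y": 0.07,"z": 0,"rx": 0,"ry": 0,"rz": -0.04},
    {"x": 0.65,"y": 0.07,"z": 0,"rx": 0,"ry": 0,"rz": -0.04},
    {"x": 0.65,"y": 0.07,"z": 0,"rx": 0,"ry": 0,"rz": -0.04},
  ],
)

```text
t: 17.95
eef_pos: [476.7, -148.4, 330.7]
tcp_rot: [-3.141, -0.0, 1.547]
ft_force: [-0.7, 0.4, -6.7]
opening: 0.313
grip_force: 30.0
```

>>> step_arm(
  plan=[
    {"x": 0.65,"y": 0.07,"z": 0,"rx": 0,"ry": 0,"rz": -0.04},
    {"x": 0.65,"y": 0.07,"z": 0,"rx": 0,"ry": 0,"rz": -0.04},
    {"x": 0.65,"y": 0.07,"z": 0,"rx": 0,"ry": 0,"rz": -0.04},
    {"x": 0.65,"y": 0.07,"z": 0,"rx": 0,"ry": 0,"rz": -0.04},
    {"x": 0.65,"y": 0.07,"z": 0,"rx": 0,"ry": 0,"rz": -0.04},
    {"x": 0.65,"y": 0.07,"z": 0,"rx": 0,"ry": 0,"rz": -0.04},
    {"x": 0.6,"y": 0.07,"z": 0,"rx": 0,"ry": 0,"rz": -0.04},
    {"x": 0.5,"y": 0.07,"z": 0,"rx": 0,"ry": 0,"rz": -0.04},
    {"x": 0.3,"y": 0.07,"z": 0,"rx": 0,"ry": 0,"rz": 0},
    {"x": 0.15,"y": 0,"z": 0,"rx": 0,"ry": 0,"rz": 0},
  ],
)

```text
t: 18.78
eef_pos: [493.8, -12.7, 330.7]
tcp_rot: [-3.141, -0.0, 1.579]
ft_force: [-0.4, 0.6, -7.6]
opening: 0.311
grip_force: 30.0
```

```bash
python3 - <<'E'
from h import *
plan((490,-5,333,1.58,5))
for n in('scene','top'):
    c=cam(n,'s3%s.png'%n); X=pts(c).reshape(-1,3)
    def B(x0,x1,y0,y1,z0,z1): return X[(X[:,0]>x0)&(X[:,0]<x1)&(X[:,1]>y0)&(X[:,1]<y1)&(X[:,2]>z0)&(X[:,2]<z1)]
    w=B(430,560,-130,120,230,248) ; print(n,'walls',len(w),cv2.minAreaRect(w[:,:2].astype(np.float32)) if len(w)>5 else '', w[:,2].mean() if len(w) else '')
    for x in (549,555,562,570,577,584,591): 
        h=B(x-3,x+3,-25,20,255,300); print(x,len(h), h[:,1].min().round(1) if len(h) else '',h[:,1].max().round(1) if len(h) else '',np.median(h[:,2]).round(1) if len(h) else '')
    u=B(450,530,-60,50,250,315); u=u[u[:,2]<318]; print('up',len(u),np.percentile(u,[2,50,98],axis=0).round(1) if len(u) else '')
E
```

```text
from 18.7833 [493.8 -12.7 330.7] [-3.1415e+00 -2.0000e-04  1.5794e+00]
0 x 0.06 y -0.03 z -0.02 rx -0.00 ry -0.00 rz -0.00 
1 x 0.06 y -0.03 z -0.02 rx -0.00 ry -0.00 rz -0.00 
2 x 0.06 y -0.03 z -0.02 rx -0.00 ry -0.00 rz -0.00 
3 x 0.06 y -0.03 z -0.02 rx -0.00 ry -0.00 rz -0.00 
4 x 0.07 y -0.03 z -0.01 rx -0.00 ry -0.00 rz -0.01 
  -> [490.  -5. 333.]
scene walls 499 ((494.96820068359375, -14.737014770507812), (63.04898452758789, 182.2695770263672), 0.9680006504058838) 237.36277391042034
549 21 -13.6 6.9 288.4
555 25 -12.8 7.4 284.1
562 33 -14.5 7.2 278.2
570 20 -13.4 7.1 274.2
577 6 -10.1 2.0 278.2
584 3 -14.9 4.8 283.0
591 52 -14.4 6.8 280.4
up 428 [[483.8 -59.1 251.5]
 [500.1  14.  291.9]
 [513.2  49.  311.5]]
top walls 63 ((494.99346923828125, -76.21797180175781), (58.79961395263672, 56.071067810058594), 1.5710426568984985) 240.05653243137237
549 0   
555 0   
562 0   
570 0   
577 0   
584 0   
591 0   
up 12 [[482.5 -58.8 261.4]
 [490.9 -58.5 273.4]
 [496.2 -55.2 311.6]]
```

>>> step_arm(
  plan=[
    {"x": 0.1,"y": 0,"z": 0,"rx": 0,"ry": 0,"rz": 0},
    {"x": 0.2,"y": 0.1,"z": 0,"rx": 0,"ry": 0,"rz": 0},
    {"x": 0.14,"y": 0.2,"z": 0,"rx": 0,"ry": 0,"rz": 0},
    {"x": 0,"y": 0.3,"z": 0,"rx": 0,"ry": 0,"rz": 0},
    {"x": 0,"y": 0.3,"z": 0,"rx": 0,"ry": 0,"rz": 0},
    {"x": 0,"y": 0.3,"z": 0,"rx": 0,"ry": 0,"rz": 0},
    {"x": 0,"y": 0.3,"z": 0,"rx": 0,"ry": 0,"rz": 0},
    {"x": 0,"y": 0.1,"z": 0,"rx": 0,"ry": 0,"rz": 0},
    {"x": 0,"y": 0,"z": 0,"rx": 0,"ry": 0,"rz": 0},
    {"x": 0,"y": 0,"z": 0,"rx": 0,"ry": 0,"rz": 0},
  ],
)

```text
t: 19.72
eef_pos: [533.7, -3.1, 330.6]
tcp_rot: [-3.141, 0.0, 1.578]
ft_force: [0.2, -0.1, -6.5]
opening: 0.315
grip_force: 30.0
```

```bash
python3 - <<'E'
from h import *
s=state();print(s['eef_pos'],s['ft_force'])
c=cam('scene','s4.png'); X=pts(c).reshape(-1,3)
def B(x0,x1,y0,y1,z0,z1): return X[(X[:,0]>x0)&(X[:,0]<x1)&(X[:,1]>y0)&(X[:,1]<y1)&(X[:,2]>z0)&(X[:,2]<z1)]
w=B(480,600,-130,120,230,248) ; print('walls',len(w),cv2.minAreaRect(w[:,:2].astype(np.float32)))
for x in (543,549,555,562,570,577,584,591,597): 
        h=B(x-3,x+3,-18,14,255,300); print(x,len(h), h[:,1].min().round(1) if len(h) else '',h[:,1].max().round(1) if len(h) else '',np.median(h[:,2]).round(1) if len(h) else '')
cv2.imwrite('pics/s4c.png',cv2.resize(c['image'][130:280,210:360,::-1],(600,600),interpolation=2))
E
```

```text
[533.73867783  -3.08466058 330.56799256] [ 0.15348882 -0.05496532 -6.54822585]
walls 486 ((533.9977416992188, -5.1496734619140625), (63.66804885864258, 182.2208251953125), 0.8505712747573853)
543 2 -6.2 -3.7 287.6
549 20 -13.6 7.4 288.3
555 24 -13.0 7.2 285.0
562 33 -14.5 7.2 278.2
570 14 -13.4 6.8 273.1
577 6 -7.7 7.1 277.7
584 5 -14.8 4.8 282.8
591 45 -14.3 6.7 278.7
597 43 -15.3 6.1 270.6
```

View pics/s4c.png

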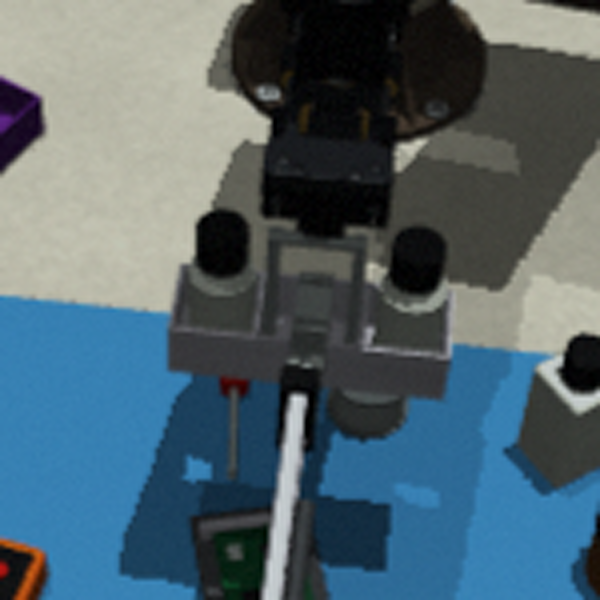

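The hook lies centred in the eye's opening at about (305,300) in the crop, and the caddy is level. I'll move on to above the trough.

>>> step_arm(
  plan=[
    {"x": 0.05,"y": 0.1,"z": 0,"rx": 0,"ry": 0,"rz": 0},
    {"x": 0,"y": 0.2,"z": 0,"rx": 0,"ry": 0,"rz": 0},
    {"x": 0,"y": 0.25,"z": 0,"rx": 0,"ry": 0,"rz": 0},
    {"x": 0,"y": 0.25,"z": 0,"rx": 0,"ry": 0,"rz": 0},
    {"x": 0,"y": 0.25,"z": 0,"rx": 0,"ry": 0,"rz": 0},
    {"x": 0,"y": 0.2,"z": 0,"rx": 0,"ry": 0,"rz": 0},
    {"x": 0,"y": 0.14,"z": 0,"rx": 0,"ry": 0,"rz": 0},
    {"x": 0,"y": 0.05,"z": 0,"rx": 0,"ry": 0,"rz": 0},
    {"x": 0,"y": 0,"z": 0,"rx": 0,"ry": 0,"rz": 0},
    {"x": 0,"y": 0,"z": 0,"rx": 0,"ry": 0,"rz": 0},
  ],
)

```text
t: 20.6
eef_pos: [569.7, -1.5, 330.8]
tcp_rot: [-3.141, 0.0, 1.578]
ft_force: [-0.3, -0.0, -6.8]
opening: 0.313
grip_force: 30.0
```

```bash
python3 - <<'E'
from h import *
s=state();print(s['eef_pos'],s['ft_force'])
c=cam('scene','s5.png'); X=pts(c).reshape(-1,3)
def B(x0,x1,y0,y1,z0,z1): return X[(X[:,0]>x0)&(X[:,0]<x1)&(X[:,1]>y0)&(X[:,1]<y1)&(X[:,2]>z0)&(X[:,2]<z1)]
w=B(520,620,-130,120,230,248) ; print('walls',len(w),cv2.minAreaRect(w[:,:2].astype(np.float32)))
w=B(645,675,-25,20,315,330) ; print('head',len(w),w.mean(0),w.min(0))
b=B(520,620,-20,14,296,318);print('bar',len(b),np.percentile(b,[2,98],axis=0).round(1) if len(b) else '')
E
```

```text
[569.67167906  -1.51409574 330.78034848] [-0.33006121 -0.03145034 -6.75894174]
walls 512 ((570.3544311523438, -3.5653228759765625), (181.94493103027344, 63.41539764404297), 89.39924621582031)
head 77 [659.40839857  -5.24329678 320.37366767] [647.95700367 -15.66194432 315.04208692]
bar 44 [[568.4 -19.4 301.9]
 [577.8  12.3 314.7]]
```

>>> step_arm(
  plan=[
    {"x": 0,"y": 0,"z": 0.1,"rx": 0,"ry": 0,"rz": 0},
    {"x": 0,"y": 0,"z": 0.13,"rx": 0,"ry": 0,"rz": 0},
    {"x": 0,"y": 0,"z": 0.13,"rx": 0,"ry": 0,"rz": 0},
    {"x": 0,"y": 0,"z": 0.13,"rx": 0,"ry": 0,"rz": 0},
    {"x": 0,"y": 0,"z": 0.13,"rx": 0,"ry": 0,"rz": 0},
    {"x": 0,"y": 0,"z": 0.1,"rx": 0,"ry": 0,"rz": 0},
    {"x": 0,"y": 0,"z": 0.1,"rx": 0,"ry": 0,"rz": 0},
    {"x": 0,"y": 0,"z": 0.05,"rx": 0,"ry": 0,"rz": 0},
    {"x": 0,"y": 0,"z": 0.05,"rx": 0,"ry": 0,"rz": 0},
    {"x": 0,"y": 0,"z": 0,"rx": 0,"ry": 0,"rz": 0},
  ],
)

```text
t: 21.48
eef_pos: [569.7, -1.5, 307.7]
tcp_rot: [-3.141, 0.0, 1.578]
ft_force: [0.3, -0.1, -6.4]
opening: 0.315
grip_force: 30.0
```

>>> step_arm(
  plan=[
    {"x": 0,"y": 0,"z": 0.06,"rx": 0,"ry": 0,"rz": 0},
    {"x": 0,"y": 0,"z": 0.06,"rx": 0,"ry": 0,"rz": 0},
    {"x": 0,"y": 0,"z": 0.06,"rx": 0,"ry": 0,"rz": 0},
    {"x": 0,"y": 0,"z": 0.06,"rx": 0,"ry": 0,"rz": 0},
    {"x": 0,"y": 0,"z": 0.06,"rx": 0,"ry": 0,"rz": 0},
    {"x": 0,"y": 0,"z": 0.06,"rx": 0,"ry": 0,"rz": 0},
    {"x": 0,"y": 0,"z": 0.06,"rx": 0,"ry": 0,"rz": 0},
    {"x": 0,"y": 0,"z": 0.06,"rx": 0,"ry": 0,"rz": 0},
    {"x": 0,"y": 0,"z": 0,"rx": 0,"ry": 0,"rz": 0},
    {"x": 0,"y": 0,"z": 0,"rx": 0,"ry": 0,"rz": 0},
  ],
)

```text
t: 22.32
eef_pos: [569.7, -1.5, 295.8]
tcp_rot: [-3.141, 0.0, 1.578]
ft_force: [-2.8, -0.0, -4.3]
opening: 0.314
grip_force: 30.0
```

```bash
cat > hk.py <<'E'
from h import *
s=state();print(s['t'],s['eef_pos'].round(1),s['ft_force'].round(1),s['moment'].round(2))
c=cam('scene'); X=pts(c).reshape(-1,3)
def B(x0,x1,y0,y1,z0,z1): return X[(X[:,0]>x0)&(X[:,0]<x1)&(X[:,1]>y0)&(X[:,1]<y1)&(X[:,2]>z0)&(X[:,2]<z1)]
w=B(645,664,-25,20,240,330); zt=np.percentile(w[:,2],95); print('head top',zt.round(1),w[w[:,2]>zt-6].mean(0).round(1),w[:,0].min())
w=B(520,620,-130,120,s['eef_pos'][2]-102,s['eef_pos'][2]-82); print('walls',cv2.minAreaRect(w[:,:2].astype(np.float32)),w[:,2].mean().round(1))
E
python3 hk.py
```

```text
22.3167 [569.7  -1.5 295.8] [-2.8 -0.  -4.3] [ 0.01  0.57 -0.02]
head top 314.1 [656.5  -4.8 312.7] 647.283935636705
walls ((570.4323120117188, -3.77520751953125), (181.8085479736328, 61.878135681152344), 89.80875396728516) 202.2
```

>>> step_arm(
  plan=[
    {"x": 0,"y": -0.03,"z": 0.04,"rx": 0,"ry": 0,"rz": 0},
    {"x": 0,"y": -0.03,"z": 0.06,"rx": 0,"ry": 0,"rz": 0},
    {"x": 0,"y": -0.02,"z": 0.08,"rx": 0,"ry": 0,"rz": 0},
    {"x": 0,"y": 0,"z": 0.08,"rx": 0,"ry": 0,"rz": 0},
    {"x": 0,"y": 0,"z": 0.08,"rx": 0,"ry": 0,"rz": 0},
    {"x": 0,"y": 0,"z": 0.08,"rx": 0,"ry": 0,"rz": 0},
    {"x": 0,"y": 0,"z": 0.08,"rx": 0,"ry": 0,"rz": 0},
    {"x": 0,"y": 0,"z": 0.06,"rx": 0,"ry": 0,"rz": 0},
    {"x": 0,"y": 0,"z": 0.04,"rx": 0,"ry": 0,"rz": 0},
    {"x": 0,"y": 0,"z": 0,"rx": 0,"ry": 0,"rz": 0},
  ],
)

```text
t: 23.2
eef_pos: [567.8, -1.6, 280.7]
tcp_rot: [-3.141, 0.0, 1.578]
ft_force: [-0.5, -0.2, -3.2]
opening: 0.313
grip_force: 30.0
```

```bash
python3 hk.py
```

```text
23.2 [567.8  -1.6 280.7] [-0.5 -0.2 -3.2] [-0.05 -0.21 -0.06]
head top 300.9 [655.2  -4.9 298.5] 646.0520708530125
walls ((567.8623657226562, -3.646820068359375), (62.018211364746094, 181.97409057617188), 0.13298466801643372) 187.3
```

>>> step_arm(
  plan=[
    {"x": 0,"y": 0,"z": 0.04,"rx": 0,"ry": 0,"rz": 0},
    {"x": 0,"y": 0,"z": 0.08,"rx": 0,"ry": 0,"rz": 0},
    {"x": 0,"y": 0,"z": 0.1,"rx": 0,"ry": 0,"rz": 0},
    {"x": 0,"y": 0,"z": 0.1,"rx": 0,"ry": 0,"rz": 0},
    {"x": 0,"y": 0,"z": 0.1,"rx": 0,"ry": 0,"rz": 0},
    {"x": 0,"y": 0,"z": 0.08,"rx": 0,"ry": 0,"rz": 0},
    {"x": 0,"y": 0,"z": 0.08,"rx": 0,"ry": 0,"rz": 0},
    {"x": 0,"y": 0,"z": 0.06,"rx": 0,"ry": 0,"rz": 0},
    {"x": 0,"y": 0,"z": 0.04,"rx": 0,"ry": 0,"rz": 0},
    {"x": 0,"y": 0,"z": 0,"rx": 0,"ry": 0,"rz": 0},
  ],
)

```text
t: 24.08
eef_pos: [568.0, -1.6, 263.8]
tcp_rot: [3.141, 0.0, 1.578]
ft_force: [1.9, 0.1, -1.4]
opening: 0.315
grip_force: 30.0
```

```bash
python3 hk.py
```

```text
24.0833 [568.   -1.6 263.8] [ 1.9  0.1 -1.4] [-0.04 -0.43 -0.03]
head top 284.4 [655.7  -4.5 282.2] 647.1035249618038
walls ((569.8270874023438, -3.5446929931640625), (61.72163391113281, 181.909912109375), 0.25345975160598755) 170.2
```

>>> step_arm(
  plan=[
    {"x": 0,"y": 0.03,"z": 0.04,"rx": 0,"ry": 0,"rz": 0},
    {"x": 0,"y": 0.03,"z": 0.06,"rx": 0,"ry": 0,"rz": 0},
    {"x": 0,"y": 0.02,"z": 0.08,"rx": 0,"ry": 0,"rz": 0},
    {"x": 0,"y": 0,"z": 0.08,"rx": 0,"ry": 0,"rz": 0},
    {"x": 0,"y": 0,"z": 0.06,"rx": 0,"ry": 0,"rz": 0},
    {"x": 0,"y": 0,"z": 0.04,"rx": 0,"ry": 0,"rz": 0},
    {"x": 0,"y": 0,"z": 0.02,"rx": 0,"ry": 0,"rz": 0},
    {"x": 0,"y": 0,"z": 0,"rx": 0,"ry": 0,"rz": 0},
    {"x": 0,"y": 0,"z": 0,"rx": 0,"ry": 0,"rz": 0},
    {"x": 0,"y": 0,"z": 0,"rx": 0,"ry": 0,"rz": 0},
  ],
)

```text
t: 24.97
eef_pos: [569.1, -1.5, 254.1]
tcp_rot: [-3.14, 0.0, 1.578]
ft_force: [-5.7, -0.4, -0.9]
opening: 0.314
grip_force: 30.0
```

```bash
python3 hk.py
```

```text
24.9667 [569.1  -1.5 254.1] [-5.7 -0.4 -0.9] [-0.19  1.09 -0.01]
head top 275.1 [656.1  -5.  274.2] 647.6859679226856
walls ((569.7374877929688, -3.5194168090820312), (61.21721649169922, 182.1728515625), 0.280733585357666) 160.4
```

>>> step_arm(
  plan=[
    {"x": 0,"y": -0.02,"z": 0,"rx": 0,"ry": 0,"rz": 0},
    {"x": 0,"y": -0.02,"z": 0,"rx": 0,"ry": 0,"rz": 0},
    {"x": 0,"y": 0,"z": 0,"rx": 0,"ry": 0,"rz": 0},
    {"x": 0,"y": 0,"z": 0,"rx": 0,"ry": 0,"rz": 0},
    {"x": 0,"y": 0,"z": 0,"rx": 0,"ry": 0,"rz": 0},
    {"x": 0,"y": 0,"z": 0,"rx": 0,"ry": 0,"rz": 0},
    {"x": 0,"y": 0,"z": 0,"rx": 0,"ry": 0,"rz": 0},
    {"x": 0,"y": 0,"z": 0,"rx": 0,"ry": 0,"rz": 0},
    {"x": 0,"y": 0,"z": 0,"rx": 0,"ry": 0,"rz": 0},
    {"x": 0,"y": 0,"z": 0,"rx": 0,"ry": 0,"rz": 0},
  ],
)

```text
t: 25.85
eef_pos: [568.9, -1.6, 254.4]
tcp_rot: [3.141, 0.0, 1.578]
ft_force: [-1.6, -0.2, -0.9]
opening: 0.315
grip_force: 30.0
```

```bash
python3 hk.py
```

```text
25.85 [568.9  -1.6 254.4] [-1.6 -0.2 -0.9] [-0.1   0.07 -0.01]
head top 275.1 [656.3  -5.3 273.8] 647.183108134024
walls ((570.9092407226562, -3.5931243896484375), (61.302398681640625, 181.81549072265625), 0.26754796504974365) 161.0
```

>>> step_arm(
  plan=[
    {"x": 0,"y": -0.01,"z": 0.03,"rx": 0,"ry": 0,"rz": 0},
    {"x": 0,"y": -0.01,"z": 0.04,"rx": 0,"ry": 0,"rz": 0},
    {"x": 0,"y": 0,"z": 0.04,"rx": 0,"ry": 0,"rz": 0},
    {"x": 0,"y": 0,"z": 0.03,"rx": 0,"ry": 0,"rz": 0},
    {"x": 0,"y": 0,"z": 0,"rx": 0,"ry": 0,"rz": 0},
    {"x": 0,"y": 0,"z": 0,"rx": 0,"ry": 0,"rz": 0},
    {"x": 0,"y": 0,"z": 0,"rx": 0,"ry": 0,"rz": 0},
    {"x": 0,"y": 0,"z": 0,"rx": 0,"ry": 0,"rz": 0},
    {"x": 0,"y": 0,"z": 0,"rx": 0,"ry": 0,"rz": 0},
    {"x": 0,"y": 0,"z": 0,"rx": 0,"ry": 0,"rz": 0},
  ],
)

```text
t: 26.73
eef_pos: [569.0, -1.6, 251.2]
tcp_rot: [3.139, 0.0, 1.578]
ft_force: [5.0, -0.1, 1.7]
opening: 0.315
grip_force: 30.0
```

```bash
python3 hk.py
```

```text
26.7333 [569.   -1.6 251.2] [ 5.  -0.1  1.7] [-0.03 -1.21  0.  ]
head top 328.3 [650.   -1.8 328.3] 647.2106534233484
walls ((570.4702758789062, -3.896697998046875), (181.76300048828125, 62.26230239868164), 89.98175048828125) 157.7
```

>>> step_arm(
  plan=[
    {"x": 0,"y": 0.01,"z": -0.03,"rx": 0,"ry": 0,"rz": 0},
    {"x": 0,"y": 0.01,"z": -0.03,"rx": 0,"ry": 0,"rz": 0},
    {"x": 0,"y": 0,"z": 0,"rx": 0,"ry": 0,"rz": 0},
    {"x": 0,"y": 0,"z": 0,"rx": 0,"ry": 0,"rz": 0},
    {"x": 0,"y": 0,"z": 0,"rx": 0,"ry": 0,"rz": 0},
    {"x": 0,"y": 0,"z": 0,"rx": 0,"ry": 0,"rz": 0},
    {"x": 0,"y": 0,"z": 0,"rx": 0,"ry": 0,"rz": 0},
    {"x": 0,"y": 0,"z": 0,"rx": 0,"ry": 0,"rz": 0},
    {"x": 0,"y": 0,"z": 0,"rx": 0,"ry": 0,"rz": 0},
    {"x": 0,"y": 0,"z": 0,"rx": 0,"ry": 0,"rz": 0},
  ],
)

```text
t: 27.62
eef_pos: [568.9, -1.6, 252.4]
tcp_rot: [3.141, 0.0, 1.578]
ft_force: [5.3, -0.8, 0.3]
opening: 0.312
grip_force: 30.0
```

```bash
python3 hk.py
```

```text
27.6167 [568.9  -1.6 252.4] [ 5.3 -0.8  0.3] [-0.09 -1.21 -0.  ]
head top 329.1 [650.3   3.3 329.3] 646.7298214153662
walls ((570.0662841796875, -3.5551910400390625), (63.099159240722656, 181.69467163085938), 0.23667053878307343) 158.8
```

>>> step_arm(
  plan=[
    {"x": 0,"y": 0.02,"z": 0,"rx": 0,"ry": 0,"rz": 0},
    {"x": 0,"y": 0.02,"z": 0,"rx": 0,"ry": 0,"rz": 0},
    {"x": 0,"y": 0,"z": 0,"rx": 0,"ry": 0,"rz": 0},
    {"x": 0,"y": 0,"z": 0,"rx": 0,"ry": 0,"rz": 0},
    {"x": 0,"y": 0,"z": 0,"rx": 0,"ry": 0,"rz": 0},
    {"x": 0,"y": 0,"z": 0,"rx": 0,"ry": 0,"rz": 0},
    {"x": 0,"y": 0,"z": 0,"rx": 0,"ry": 0,"rz": 0},
    {"x": 0,"y": 0,"z": 0,"rx": 0,"ry": 0,"rz": 0},
    {"x": 0,"y": 0,"z": 0,"rx": 0,"ry": 0,"rz": 0},
    {"x": 0,"y": 0,"z": 0,"rx": 0,"ry": 0,"rz": 0},
  ],
)

```text
t: 28.5
eef_pos: [569.3, -1.5, 252.2]
tcp_rot: [-3.14, 0.0, 1.578]
ft_force: [-4.2, -1.9, -0.2]
opening: 0.315
grip_force: 30.0
```

```bash
python3 hk.py
```

```text
28.5 [569.3  -1.5 252.2] [-4.2 -1.9 -0.2] [-0.17  0.72 -0.04]
head top 328.7 [650.7  -1.2 329. ] 647.1845058849342
walls ((569.5076293945312, -3.4844436645507812), (181.42474365234375, 63.34287643432617), 89.64653778076172) 158.6
```

>>> step_arm(
  plan=[
    {"x": 0,"y": -0.02,"z": 0,"rx": 0,"ry": 0,"rz": 0},
    {"x": 0,"y": 0,"z": 0,"rx": 0,"ry": 0,"rz": 0},
    {"x": 0,"y": 0,"z": 0,"rx": 0,"ry": 0,"rz": 0},
    {"x": 0,"y": 0,"z": 0,"rx": 0,"ry": 0,"rz": 0},
    {"x": 0,"y": 0,"z": 0,"rx": 0,"ry": 0,"rz": 0},
    {"x": 0,"y": 0,"z": 0,"rx": 0,"ry": 0,"rz": 0},
    {"x": 0,"y": 0,"z": 0,"rx": 0,"ry": 0,"rz": 0},
    {"x": 0,"y": 0,"z": 0,"rx": 0,"ry": 0,"rz": 0},
    {"x": 0,"y": 0,"z": 0,"rx": 0,"ry": 0,"rz": 0},
    {"x": 0,"y": 0,"z": 0,"rx": 0,"ry": 0,"rz": 0},
  ],
)

```text
t: 29.38
eef_pos: [569.2, -1.5, 252.3]
tcp_rot: [-3.142, 0.0, 1.578]
ft_force: [-3.9, -0.7, -0.0]
opening: 0.316
grip_force: 30.0
```

```bash
python3 hk.py; python3 - <<'E'
from h import *
c=cam('scene'); cv2.imwrite('pics/s6c.png',cv2.resize(c['image'][150:300,210:360,::-1],(600,600),interpolation=2))
X=pts(c).reshape(-1,3)
for x in range(642,672,4):
    w=X[(abs(X[:,0]-x)<2)&(abs(X[:,1]+5)<9)&(X[:,2]>230)&(X[:,2]<312)]; print(x,len(w),np.percentile(w[:,2],95).round(1) if len(w) else '')
E
```

```text
29.3833 [569.2  -1.5 252.3] [-3.9 -0.7 -0. ] [-0.18  0.73  0.01]
head top 328.1 [650.2  -0.9 328.7] 647.5335354227303
walls ((569.6989135742188, -3.396148681640625), (64.6491928100586, 181.66085815429688), 0.12955765426158905) 158.7
642 0 
646 5 270.4
650 4 272.6
654 10 272.9
658 10 272.3
662 42 272.4
666 13 270.9
670 6 268.1
```

View pics/s6c.png

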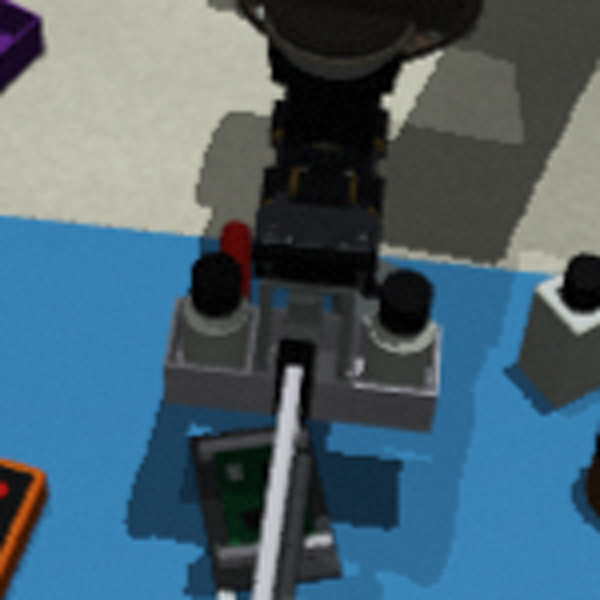

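The hook has sunk about 50 mm and the caddy is seated and level. I'll relax the remaining side load before letting go.

>>> step_arm(
  plan=[
    {"x": 0,"y": -0.01,"z": 0,"rx": 0,"ry": 0,"rz": 0},
    {"x": 0,"y": 0,"z": 0,"rx": 0,"ry": 0,"rz": 0},
    {"x": 0,"y": 0,"z": 0,"rx": 0,"ry": 0,"rz": 0},
    {"x": 0,"y": 0,"z": 0,"rx": 0,"ry": 0,"rz": 0},
    {"x": 0,"y": 0,"z": 0,"rx": 0,"ry": 0,"rz": 0},
    {"x": 0,"y": 0,"z": 0,"rx": 0,"ry": 0,"rz": 0},
    {"x": 0,"y": 0,"z": 0,"rx": 0,"ry": 0,"rz": 0},
    {"x": 0,"y": 0,"z": 0,"rx": 0,"ry": 0,"rz": 0},
    {"x": 0,"y": 0,"z": 0,"rx": 0,"ry": 0,"rz": 0},
    {"x": 0,"y": 0,"z": 0,"rx": 0,"ry": 0,"rz": 0},
  ],
)

```text
t: 30.32
eef_pos: [569.1, -1.6, 252.4]
tcp_rot: [3.141, 0.0, 1.578]
ft_force: [-1.0, -0.3, -1.1]
opening: 0.313
grip_force: 30.0
```

>>> step_arm(
  plan=[
    {"x": 0,"y": 0,"z": 0,"rx": 0,"ry": 0,"rz": 0},
    {"x": 0,"y": 0,"z": 0,"rx": 0,"ry": 0,"rz": 0},
    {"x": 0,"y": 0,"z": 0,"rx": 0,"ry": 0,"rz": 0},
    {"x": 0,"y": 0,"z": 0,"rx": 0,"ry": 0,"rz": 0},
    {"x": 0,"y": 0,"z": 0,"rx": 0,"ry": 0,"rz": 0},
    {"x": 0,"y": 0,"z": 0,"rx": 0,"ry": 0,"rz": 0},
    {"x": 0,"y": 0,"z": 0,"rx": 0,"ry": 0,"rz": 0},
    {"x": 0,"y": 0,"z": 0,"rx": 0,"ry": 0,"rz": 0},
    {"x": 0,"y": 0,"z": 0,"rx": 0,"ry": 0,"rz": 0},
    {"x": 0,"y": 0,"z": 0,"rx": 0,"ry": 0,"rz": 0},
  ],
  jaw=-0.6,
)

```text
t: 31.15
eef_pos: [569.0, -1.5, 252.4]
tcp_rot: [3.141, 0.0, 1.578]
ft_force: [-0.1, 0.3, 0.3]
opening: 0.796
grip_force: 0.0
```

```bash
python3 hk.py
```

```text
31.15 [569.   -1.5 252.4] [-0.1  0.3  0.3] [-0.04 -0.13 -0.05]
head top 328.4 [649.9   3.1 328.6] 647.8363230847409
walls ((570.3226318359375, -3.4936904907226562), (182.2723846435547, 60.61649703979492), 89.73616027832031) 158.0
```

Hanging free. I'll raise the gripper straight up.

>>> step_arm(
  plan=[
    {"x": 0,"y": 0,"z": -0.1,"rx": 0,"ry": 0,"rz": 0},
    {"x": 0,"y": 0,"z": -0.2,"rx": 0,"ry": 0,"rz": 0},
    {"x": 0,"y": 0,"z": -0.4,"rx": 0,"ry": 0,"rz": 0},
    {"x": 0,"y": 0,"z": -0.5,"rx": 0,"ry": 0,"rz": 0},
    {"x": 0,"y": 0,"z": -0.6,"rx": 0,"ry": 0,"rz": 0},
    {"x": 0,"y": 0,"z": -0.6,"rx": 0,"ry": 0,"rz": 0},
    {"x": 0,"y": 0,"z": -0.6,"rx": 0,"ry": 0,"rz": 0},
    {"x": 0,"y": 0,"z": -0.6,"rx": 0,"ry": 0,"rz": 0},
    {"x": 0,"y": 0,"z": -0.4,"rx": 0,"ry": 0,"rz": 0},
    {"x": 0,"y": 0,"z": -0.2,"rx": 0,"ry": 0,"rz": 0},
  ],
)

```text
t: 32.03
eef_pos: [569.2, -1.6, 359.4]
tcp_rot: [3.139, 0.0, 1.578]
ft_force: [0.9, -0.7, -1.5]
opening: 0.799
grip_force: 0.0
```

>>> step_arm(
  plan=[
    {"x": 0,"y": 0,"z": 0,"rx": 0,"ry": 0,"rz": 0},
    {"x": 0,"y": 0,"z": 0,"rx": 0,"ry": 0,"rz": 0},
    {"x": 0,"y": 0,"z": 0,"rx": 0,"ry": 0,"rz": 0},
    {"x": 0,"y": 0,"z": 0,"rx": 0,"ry": 0,"rz": 0},
    {"x": 0,"y": 0,"z": 0,"rx": 0,"ry": 0,"rz": 0},
    {"x": 0,"y": 0,"z": 0,"rx": 0,"ry": 0,"rz": 0},
    {"x": 0,"y": 0,"z": 0,"rx": 0,"ry": 0,"rz": 0},
    {"x": 0,"y": 0,"z": 0,"rx": 0,"ry": 0,"rz": 0},
    {"x": 0,"y": 0,"z": 0,"rx": 0,"ry": 0,"rz": 0},
    {"x": 0,"y": 0,"z": 0,"rx": 0,"ry": 0,"rz": 0},
  ],
)

```text
t: 32.87
eef_pos: [569.0, -1.5, 357.3]
tcp_rot: [-3.142, 0.0, 1.578]
ft_force: [-0.3, -0.1, 0.3]
opening: 0.801
grip_force: 0.0
```

```bash
cat > ck.py <<'E'
from h import *
for i in range(2):
    c=cam('scene','s7.png');X=pts(c).reshape(-1,3)
    w=X[(abs(X[:,0]-570)<50)&(abs(X[:,1]+4)<110)&(X[:,2]>152)&(X[:,2]<168)]
    r=cv2.minAreaRect(w[:,:2].astype(np.float32)); A=np.c_[w[:,:2]-[570,-4],np.ones(len(w))]
    g=X[(abs(X[:,0]-570)<30)&(abs(X[:,1]+4)<22)&(X[:,2]>255)&(X[:,2]<295)]
    print(state()['t'],r,np.linalg.lstsq(A,w[:,2],rcond=None)[0].round(3),'grip',np.percentile(g,[2,98],axis=0).round(1))
cv2.imwrite('pics/s7c.png',cv2.resize(c['image'][150:300,210:360,::-1],(600,600),interpolation=2))
E
python3 ck.py
```

```text
32.9167 ((569.502685546875, -3.57635498046875), (182.17767333984375, 62.035865783691406), 89.77217864990234) [-7.0000e-03  1.0000e-03  1.5818e+02] grip [[557.9 -16.4 255.9]
 [586.1   8.8 282.2]]
32.9667 ((570.7698974609375, -3.6366043090820312), (182.31492614746094, 62.00960922241211), 89.90000915527344) [-0.00000e+00  5.00000e-03  1.58028e+02] grip [[557.8 -16.4 257.4]
 [586.8   8.6 281.5]]
```

View pics/s7c.png

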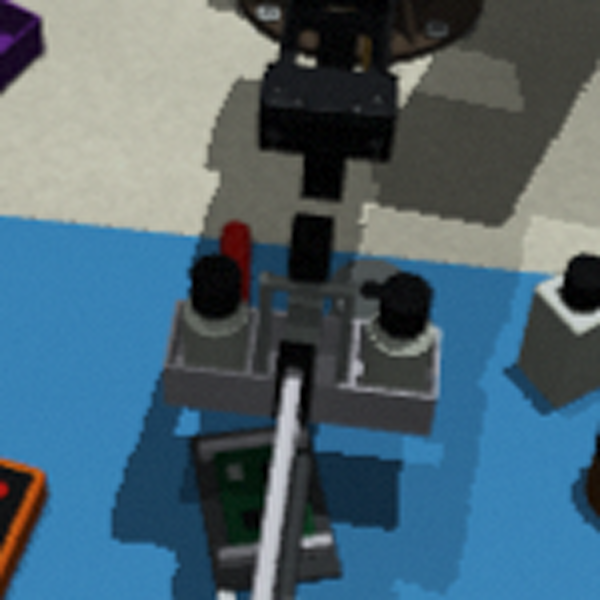

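The caddy hangs level and still on the hook, with both bottles in it and the gripper clear above. I'm handing in.

```bash
python3 -c "
from cell import *
print(job_done())"
```

```text
the job is handed in; nothing more can be done
None
```

The job is handed in, with no verdict returned: the round bottle is in the caddy's empty pocket, and the caddy hangs level and still on the sunken hook with both bottles in it, released after about 33 s.

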